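# Stir the desiccant beads and click the air nozzle over the bowl

## Robot

A 6-joint arm with a two-finger parallel gripper is mounted at the origin on the work surface. World frame = base frame: x ahead of the robot, y to its left, z up, the work surface at z = 0. Lengths are in m, angles in rad, forces in N, time in s.
With the tool pointing down it reaches from about 0.25 to 0.725 m from the base axis. Payload 4 kg.
Tool frame: the origin (TCP) lies at the very end of the fingers, on their centre line; the grasp point (between the pads) lies 19 mm behind it; z points along the fingers, y is the direction in which the jaws open and shut (so a half turn about z gives the same grasp; the last joint's range is limited). The gripper opens to 85 mm and grips with 20 to 120 N. Pads are 22 mm wide; open, the fingers measure 114 mm over their backs; the gripper's body (76 mm by 85 mm) begins 54 mm behind the grasp point. The pads swing forward as they close: fully open they stand 13 mm farther back than shut.
Start: joints at [1.329, 0.241, 0.005, 1.335, 0, 1.571], TCP at [0.12, 0.485, 0.231] pointing down, gripper open.
Joint ranges: [-2.72, 2.72], [-1.05, 1.87], [-1.09, 1.28], [-1.99, 2.15], [-1.42, 1.44], [-3.14, 3.14]. Speed limits (rad/s): [2.79, 2.79, 3.14, 3.14, 3.14, 3.14].

## Interface

Orientations are given as a 3x3 rotation matrix whose columns are the frame's x, y, z axes.
In Python, from workcell import arm gives the robot as it stands.
- The arm moves only by the shell command python3 -m jog 'ROWS' [FORCE]. ROWS is JSON, a list of rows, each an object of numbers: "grip": the opening in per cent of the stroke, from 0 (shut) to 100 (fully open); "x", "y", "z": the shift along the tool's x, y, z in m; "wx", "wy", "wz": the turn, a rotation vector about the tool's x, y, z in rad. In form: [{"grip": .., "x": .., "y": .., "z": .., "wx": .., "wy": .., "wz": ..}, ...]. A call has 1 to 10 rows; each row is the pose to reach, as a shift and turn from the pose measured when the call began, along the tool's axes at that moment; what a row does not reach only later rows make up. A row lasts 1/12 s, in which the tool goes at most 41.7 mm and 7.16 degrees, less where a joint would pass 70% of its speed; a pose out of reach is approached as far as the arm can. A call with a gripper value outside its range is refused whole. The fingers move at their own pace and stop on an object; FORCE is the grip in N (left out, the last holds). Time passes only in rows, so rows that repeat a pose let the fingers close. It gives the time, the measured TCP pose, the force and the opening at its end, in the units of the state.
- arm.get_state(): the state, without advancing time (a new reading comes with each control period).
- arm.camera(name): name is "side" or "top" or "wrist"; returns a dict with "image" (400x640x3 uint8, blue, green, red), "range_z" (400x640 float32, m along the optical axis (not along the pixel's ray), 0 where there is no reading), "intrinsics" (3x3 intrinsics, pixels), "k1" (the pictures are not rectified: a ray, as slopes to the right and down, at radius r is drawn at 1 + k1 r^2 times it, then the intrinsics apply), "world_from_camera" (4x4, takes a point from camera to world coordinates); the wrist camera has in their place "T_tool_cam" (4x4, takes a point from camera to tool coordinates, whose origin is the TCP and whose axes are the flange's). Camera axes: x right, y up, looking along -z (the intrinsics and any distortion apply to the point x, -y, -z); pixel columns grow to the right and rows downward; lengths in m; the calibration is good to about 2 mm. A picture is of the moment at which its call begins: read the wrist's pose just before it.
- arm.sign_off(): hands the job in, once; it reports no verdict.
The state is a dict: "t": time; "joint_pos": joint angles; "qd": joint speeds; "tau": joint torques, N m; "eef_pos": TCP position; "tool_rot": TCP orientation; "wrist_force": force on the tool from outside, world axes, zero at the start; "moment": the same for the moment, N m; "width": opening from 0.0 (shut) to 1.0 (fully open).
Only numpy, scipy, OpenCV 4.12 (cv2) and the standard library are available. Lean on these libraries where they do the work, as an engineer would, in place of code of your own. Each camera call takes 0.05 s, during which the arm holds its last target.

## Task

Take the stirring rod from its stand, stir the beads in the bowl round and round with its tip (two full turns are enough, well out from the middle and down among the beads, none spilled), and hang the rod back in its stand. Then grip the black handle of the blue nozzle carriage and slide it along the rail until you feel its ball click into the notch that sets the nozzle over the bowl, and finish there, still holding the handle with the carriage in the notch. Leave the standing flask liner and the loose stopper where they are.

Things in the scene. Friction and masses are not known exactly. Their poses are not given: they have to be found in the camera images.
- dryer: Bead dryer, bolted down: green plate 250 (x) x 330 (y) x 12 mm with the bowl and, on its far side, a rail along y. Origin on the table under the plate (plate centre at x -5 mm); x points away from the robot (turned up to 0.2 rad). The rail is a bar 30 mm wide at dryer x 75 mm, top at z 62 mm, with rubber end stops.
- bowl: Steel bowl fixed to the dryer, 120 mm across, 55 mm high, wall 4 mm. Origin: centre of its underside, 12 mm above the table; inner floor 5 mm above it, rim 55 mm; two small ear handles outside at +-y. Axes as the dryer's, -x is the near side. Stirring with the rod's tip 22 to 34 mm from the bowl's axis and 3 to 9 mm above the inner floor clears the wall and moves the beads.
- bead0_center (a point): Centre of one loose blue desiccant bead, a ball 20 mm in diameter lying in the bowl; seven of the eight start in a ring 27 mm from the bowl's axis and one outside it, mixed in colour; the very middle of the bowl (30 mm across) is free.
- bead1_center (a point): Centre of one loose blue desiccant bead, a ball 20 mm in diameter lying in the bowl; seven of the eight start in a ring 27 mm from the bowl's axis and one outside it, mixed in colour; the very middle of the bowl (30 mm across) is free.
- bead2_center (a point): Centre of one loose blue desiccant bead, a ball 20 mm in diameter lying in the bowl; seven of the eight start in a ring 27 mm from the bowl's axis and one outside it, mixed in colour; the very middle of the bowl (30 mm across) is free.
- bead3_center (a point): Centre of one loose blue desiccant bead, a ball 20 mm in diameter lying in the bowl; seven of the eight start in a ring 27 mm from the bowl's axis and one outside it, mixed in colour; the very middle of the bowl (30 mm across) is free.
- bead4_center (a point): Centre of one loose orange desiccant bead, a ball 20 mm in diameter lying in the bowl; seven of the eight start in a ring 27 mm from the bowl's axis and one outside it, mixed in colour; the very middle of the bowl (30 mm across) is free.
- bead5_center (a point): Centre of one loose orange desiccant bead, a ball 20 mm in diameter lying in the bowl; seven of the eight start in a ring 27 mm from the bowl's axis and one outside it, mixed in colour; the very middle of the bowl (30 mm across) is free.
- bead6_center (a point): Centre of one loose orange desiccant bead, a ball 20 mm in diameter lying in the bowl; seven of the eight start in a ring 27 mm from the bowl's axis and one outside it, mixed in colour; the very middle of the bowl (30 mm across) is free.
- bead7_center (a point): Centre of one loose orange desiccant bead, a ball 20 mm in diameter lying in the bowl; seven of the eight start in a ring 27 mm from the bowl's axis and one outside it, mixed in colour; the very middle of the bowl (30 mm across) is free.
- rod: Stirring rod hanging upright in its stand, 60 g: white ceramic rod 10 mm thick with a round tip, black rubber collar 32 mm wide (90 to 96 mm above the tip), above it a square wooden grip 18 x 18 mm, 56 mm tall (top 152 mm above the tip). Origin at the tip, z along the rod towards the grip; x and y normal to the grip's flat sides.
- rod_tip (a point): The round lower tip of the rod.
- rod_collar (a point): Underside of the rod's collar, on the rod's axis, 90 mm above the tip; rests on the stand's mouth.
- rod_grip (a point): Middle of the rod's wooden grip, 124 mm above the tip: where to hold it.
- stand: Rod stand, fixed: white upright tube 38 mm outside and 22 mm inside, open at the top, on a dark round foot 76 mm wide; 100 mm tall. Origin at the centre of its underside. It stands left or right of the dryer, the stopper tray on the other side.
- stand_mouth (a point): Centre of the stand's open mouth, 100 mm above the table.
- carriage (a joint): Travel of the blue nozzle carriage along the rail, m: 0 at the parked (+y) end, growing along the dryer's -y towards the bowl, stop at 0.205; notch at 0.170. Rubs with about 1 N. A sprung ball must be pushed over a brass bump (about 5 N in all; bump tops 7 mm either side of the notch), then drops into the notch and is caught there; leaving either way takes that push again.
- handle: Black square handle post on the carriage, 20 x 20 mm, from 100 to 148 mm above the table. Origin at the centre of its underside; axes as the dryer's. Under it is the carriage block (44 x 50 mm, top 100 mm above the table); a 14 mm brass nozzle tube reaches 118 mm from the handle's axis towards -x, its top at 97 mm.
- handle_grip (a point): Point on the handle's axis 127 mm above the table: where to hold it.
- notch (a point): Fixed point of the dryer: where the handle's axis is when the ball sits in the notch (the red mark on the rail's near side), 125 mm above the table. The nozzle then points into the bowl.
- stopper_tray: Bystander, fixed: wooden tray 130 x 130 x 35 mm with four white ring-topped stoppers, 52 mm high in all. Origin under its centre.
- liner: Bystander, loose: silvered glass flask liner standing upright, 78 mm in diameter, 172 mm tall, narrow neck. Fragile, to be left alone. Origin at the centre of its base.
- loose_stopper: Bystander, loose: black rubber stopper with a white ring top, 42 mm across, 50 mm high, standing on the table, to be left alone. Origin at the centre of its base.
Not all that is in view belongs to the job. There is more than one size of the rod; the one meant has the size given above. What is shaped like the stand but orange or purple is not meant.

How it is judged:
By the outcome, as a careful person would: the job done as asked, in the order asked, and still so for the second after the job is handed in, while the arm keeps its last pose, push and grip.
It also fails if it takes over 72 s, if anything falls off the work surface, if the arm or the gripper's body presses on something with over 40 N, if the wrist force passes 120 N, or if a joint passes its speed limit or range.

## Working session

There is one attempt and no reset: what is moved stays moved. The work goes in short steps, Python scripts to look and compute and a shell command to move; the robot and the scene stay as the last step left them, time stands still between calls to the robot, and variables do not carry over. Pictures are saved under pics/ and viewed, and the job is handed in when it is done.

```bash
ls; mkdir -p pics; python3 - <<'E'
from workcell import arm
import cv2,numpy as np
s=arm.get_state();print({k:np.round(v,4).tolist() for k,v in s.items()})
for n in("top","side","wrist"):
    c=arm.camera(n);cv2.imwrite(f"pics/{n}0.png",c["image"]);np.savez(f"{n}0.npz",**c)
    print(n,c["intrinsics"].tolist(),c["k1"],np.round(c.get("world_from_camera",c.get("T_tool_cam")),4).tolist())
E
```

```text
pics
{'t': 0.0, 'joint_pos': [1.329, 0.2414, 0.0037, 1.3352, -0.0, 1.5708], 'qd': [-0.0006, 0.0006, -0.001, 0.0003, 0.0001, -0.0014], 'tau': [0.0009, -37.2315, 25.241, 0.017, -0.0002, -0.0], 'eef_pos': [0.1196, 0.4848, 0.2304], 'tool_rot': [[-0.9709, 0.2395, -0.0005], [0.2395, 0.9709, -0.002], [-0.0, -0.0021, -1.0]], 'wrist_force': [-0.2625, 0.2396, -0.3731], 'moment': [-0.0331, -0.0224, -0.0224], 'width': 1.0025}
top [[489.03940534913426, 0.0, 315.5413942716211], [0.0, 489.03940534913426, 206.7681189089784], [0.0, 0.0, 1.0]] 0.022469257853481316 [[-0.0218, 0.9939, -0.1079, 0.3481], [-0.9998, -0.0218, 0.0013, -0.0128], [-0.0011, 0.1079, 0.9942, 1.4186], [0.0, 0.0, 0.0, 1.0]]
side [[427.9795907230072, 0.0, 325.502651207287], [0.0, 427.9795907230072, 205.03688496493598], [0.0, 0.0, 1.0]] -0.0700999571503488 [[-0.9501, 0.2107, -0.2298, 0.2252], [-0.3114, -0.6025, 0.7349, 0.845], [0.0164, 0.7698, 0.6381, 0.8469], [0.0, 0.0, 0.0, 1.0]]
wrist [[294.41920721089247, 0.0, 320.6821551733234], [0.0, 294.41920721089247, 201.5460898672044], [0.0, 0.0, 1.0]] 0.015069020800324351 [[0.0004, 0.9509, 0.3095, 0.0783], [1.0, -0.0005, 0.0003, -0.0001], [0.0004, 0.3095, -0.9509, -0.1427], [0.0, 0.0, 0.0, 1.0]]
```

View pics/top0.png

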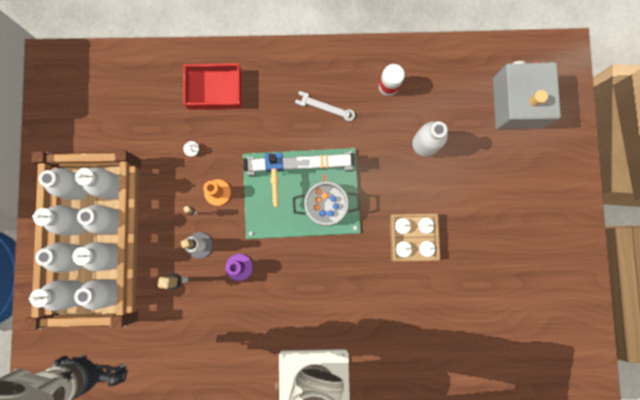

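View pics/side0.png

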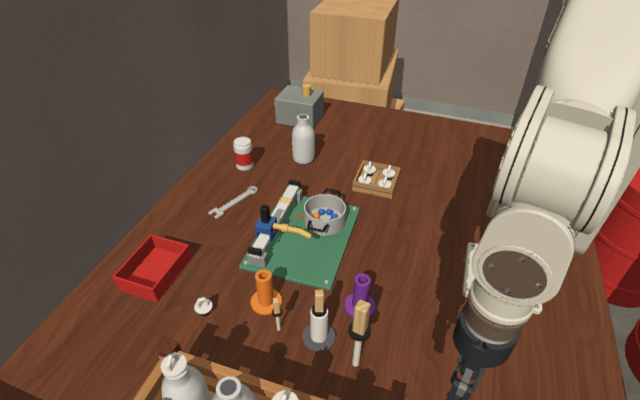

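View pics/wrist0.png

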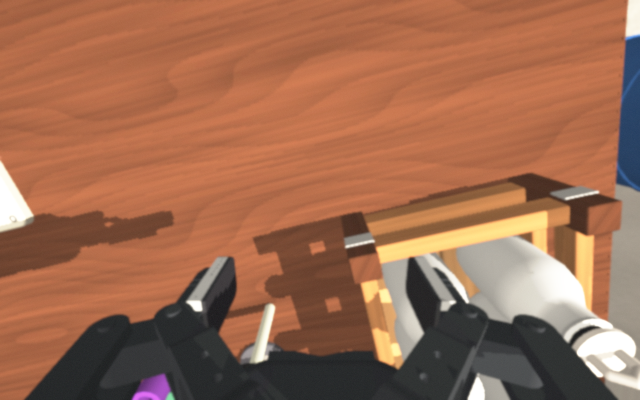

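```bash
cat > h.py <<'E'
import numpy as np,cv2
def pts(c,u,v,d=None):
    K=c["intrinsics"];k1=float(c["k1"])
    u=np.atleast_1d(np.asarray(u,float));v=np.atleast_1d(np.asarray(v,float))
    P=np.stack([u,v],-1)[:,None,:]
    n=cv2.undistortPoints(P,K,np.array([k1,0,0,0,0.]))[:,0]
    if d is None: d=c["range_z"][v.round().astype(int),u.round().astype(int)]
    return np.stack([n[:,0]*d,-n[:,1]*d,-d*np.ones(len(n))],-1)
def world(c,u,v,d=None,T=None):
    T=c["world_from_camera"] if T is None else T
    return pts(c,u,v,d)@T[:3,:3].T+T[:3,3]
def full(c,T=None):
    h,w=c["range_z"].shape;V,U=np.mgrid[:h,:w]
    W=world(c,U.ravel(),V.ravel(),T=T).reshape(h,w,3);W[c["range_z"]<=0]=np.nan;return W
def proj(c,X,T=None):
    T=c["world_from_camera"] if T is None else T
    p=(np.atleast_2d(X)-T[:3,3])@T[:3,:3]
    x=p[:,0]/-p[:,2];y=-p[:,1]/-p[:,2];r=x*x+y*y;f=1+float(c["k1"])*r;K=c["intrinsics"]
    return np.stack([x*f*K[0,0]+K[0,2],y*f*K[1,1]+K[1,2]],-1)
def toolT(s,c):
    T=np.eye(4);T[:3,:3]=s["tool_rot"];T[:3,3]=s["eef_pos"];return T@c["T_tool_cam"]
E
python3 - <<'E'
import numpy as np,cv2
from h import *
c=np.load("top0.npz");W=full(c)
for n,p in dict(rodtop=(186,244),standrim=(201,244),dec=(190,210),big=(165,283),bigr=(200,279),liner=(438,128),bowl=(326,183),handle=(274,157),tray=(415,237),stop=(191,148),table=(300,300),plate=(270,225),purple=(235,266)).items():
    print(n,np.round(W[p[1],p[0]],3))
cv2.imwrite("pics/z1.png",cv2.resize(c["image"][130:310,130:380],None,fx=3.2,fy=3.2,interpolation=2))
s=np.load("side0.npz");WS=full(s)
for n,p in dict(rodtop=(319,292),tube=(319,320),dec=(276,301),big=(361,310),handle=(264,210)).items(): print(n,np.round(WS[p[1],p[0]],3))
cv2.imwrite("pics/z2.png",cv2.resize(s["image"][170:380,190:410],None,fx=2.8,fy=2.8,interpolation=2))
E
```

```text
rodtop [0.396 0.319 0.165]
standrim [0.399 0.305 0.06 ]
dec [0.49  0.325 0.102]
big [0.3   0.357 0.211]
bigr [0.301 0.321 0.   ]
liner [ 0.683 -0.338  0.172]
bowl [ 0.562 -0.045  0.063]
handle [0.621 0.093 0.147]
tray [ 0.407 -0.299  0.009]
stop [0.674 0.337 0.046]
table [0.235 0.036 0.   ]
plate [0.451 0.118 0.013]
purple [0.336 0.219 0.013]
rodtop [0.398 0.325 0.166]
tube [0.392 0.341 0.095]
dec [0.491 0.334 0.108]
big [0.301 0.372 0.208]
handle [0.616 0.112 0.15 ]
```

View pics/z1.png

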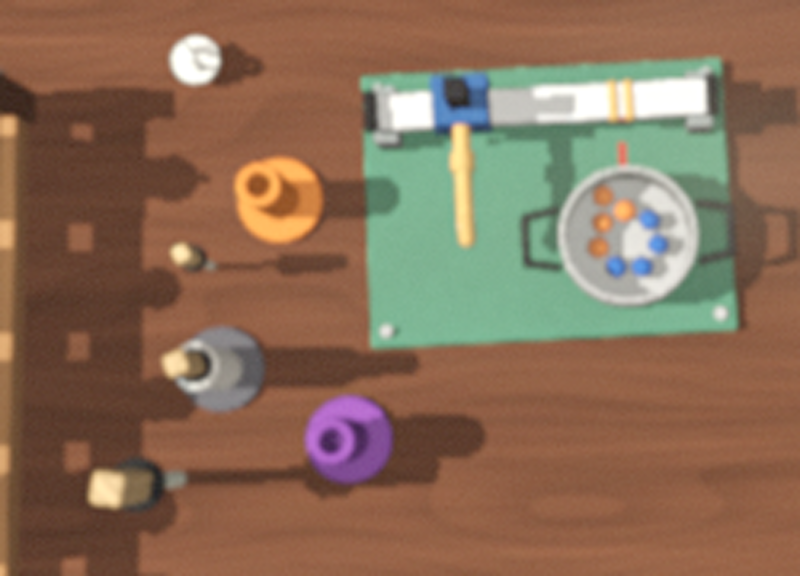

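View pics/z2.png

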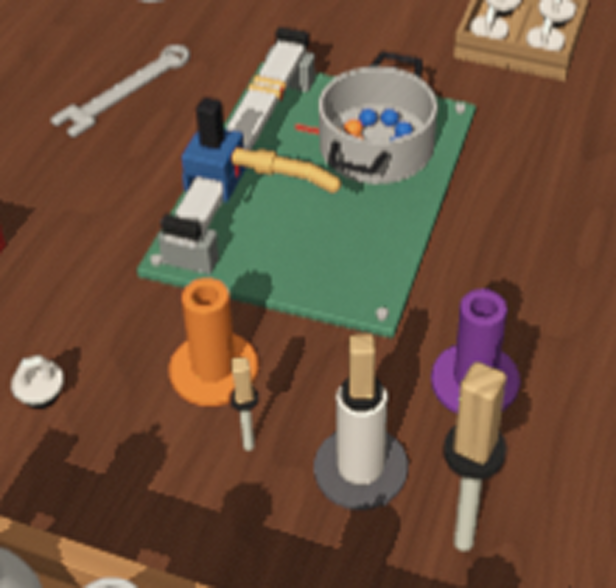

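```bash
python3 - <<'E'
import numpy as np,cv2
from h import *
from scipy.optimize import least_squares
A={n:np.load(n+"0.npz") for n in("top","side")}
def circ(P):
    f=lambda p:np.hypot(P[:,0]-p[0],P[:,1]-p[1])-p[2]
    r=least_squares(f,[*P[:,:2].mean(0),.03],loss="soft_l1",f_scale=.002);return r.x.round(4),np.abs(r.fun).mean().round(4)
for n,c in A.items():
    W=full(c).reshape(-1,3);I=c["image"].reshape(-1,3).astype(int);hsv=cv2.cvtColor(c["image"],cv2.COLOR_BGR2HSV).reshape(-1,3)
    ok=~np.isnan(W[:,0]);print(n,"table z",np.nanmedian(W[ok&(abs(W[:,0]-.2)<.05)&(abs(W[:,1])<.2)][:,2]).round(4))
    def near(x,y,r,z0,z1): return ok&(np.hypot(W[:,0]-x,W[:,1]-y)<r)&(W[:,2]>z0)&(W[:,2]<z1)
    m=near(.4,.325,.05,.15,.18);print(" rodtop",m.sum(),W[m].mean(0).round(4),np.ptp(W[m],axis=0).round(3))
    m=near(.4,.325,.05,.11,.18);print(" grip",m.sum(),W[m].mean(0).round(4),W[m].min(0).round(3),W[m].max(0).round(3))
    m=near(.4,.325,.05,.03,.095);print(" tube",m.sum(),circ(W[m]))
    g=(hsv[:,0]>60)&(hsv[:,0]<90)&(hsv[:,1]>70)&ok&(abs(W[:,2]-.012)<.006)&(abs(W[:,0]-.5)<.25)
    q=cv2.minAreaRect((W[g][:,:2]*1000).astype(np.float32));print(" plate",g.sum(),q,W[g][:,2].mean().round(4))
    m=near(.51,-.05,.09,.058,.072);print(" bowl rim",m.sum(),circ(W[m]))
    m=near(.62,.1,.05,.14,.155);print(" handle top",m.sum(),W[m].mean(0).round(4),np.ptp(W[m],axis=0).round(3))
    m=near(.3,.36,.06,.15,.23);print(" big",m.sum(),W[m].mean(0).round(4))
    m=near(.49,.33,.03,.05,.12);print(" small",m.sum(),W[m].mean(0).round(4))
E
```

```text
top table z -0.0002
 rodtop 55 [0.3991 0.3213 0.1616] [0.018 0.022 0.015]
 grip 94 [0.3984 0.319  0.1476] [0.384 0.309 0.11 ] [0.409 0.333 0.167]
 tube 71 (array([0.3993, 0.3227, 0.0183]), np.float64(0.0005))
 plate 4332 ((542.5361328125, 27.49835205078125), (245.68878173828125, 326.89849853515625), 1.6818205118179321) 0.0118
 bowl rim 338 (array([ 0.5055, -0.0471,  0.0609]), np.float64(0.0092))
 handle top 55 [0.621  0.0988 0.1474] [0.021 0.019 0.013]
 big 171 [0.3036 0.3561 0.1959]
 small 74 [0.4917 0.3299 0.0892]
side table z 0.0014
 rodtop 95 [0.3974 0.3256 0.1605] [0.02  0.021 0.016]
 grip 202 [0.3964 0.3282 0.1444] [0.388 0.313 0.11 ] [0.408 0.334 0.166]
 tube 310 (array([0.3987, 0.3225, 0.0189]), np.float64(0.0005))
 plate 4256 ((543.0609130859375, 29.149490356445312), (248.4557342529297, 329.7005615234375), 1.816957950592041) 0.0132
 bowl rim 392 (array([ 0.5054, -0.0425,  0.0588]), np.float64(0.0062))
 handle top 55 [0.6201 0.1025 0.1464] [0.02  0.023 0.011]
 big 429 [0.3007 0.3684 0.1901]
 small 148 [0.4906 0.3369 0.0877]
```

```bash
python3 - <<'E'
import numpy as np,cv2
from h import *
from scipy.optimize import least_squares
A={n:np.load(n+"0.npz") for n in("top","side")}
for n,c in A.items():
    W=full(c).reshape(-1,3);hsv=cv2.cvtColor(c["image"],cv2.COLOR_BGR2HSV).reshape(-1,3);ok=~np.isnan(W[:,0])
    m=ok&(hsv[:,0]>12)&(hsv[:,0]<32)&(hsv[:,1]>70)&(abs(W[:,0]-.62)<.03)&(abs(W[:,1]+.05)<.08)&(W[:,2]>.05)
    print(n,"brass",m.sum(),W[m].mean(0).round(4),W[m].min(0).round(3),W[m].max(0).round(3))
    m=ok&((hsv[:,0]<8)|(hsv[:,0]>174))&(hsv[:,1]>120)&(abs(W[:,0]-.58)<.05)&(abs(W[:,1]+.05)<.06)&(W[:,2]>.005)
    print(" red",m.sum(),W[m].mean(0).round(4),W[m].min(0).round(3),W[m].max(0).round(3))
    # rim
    r=np.hypot(W[:,0]-.505,W[:,1]+.045)
    m=ok&(r<.068)&(r>.045)&(W[:,2]>.060)&(W[:,2]<.072)&(hsv[:,1]<60)&(hsv[:,2]>80);P=W[m]
    f=lambda p:np.hypot(P[:,0]-p[0],P[:,1]-p[1])-.058
    q=least_squares(f,[.505,-.045],loss="soft_l1",f_scale=.002);print(" rim",m.sum(),q.x.round(4),np.abs(q.fun).mean())
    # outer wall
    m=ok&(np.hypot(W[:,0]-.505,W[:,1]+.045)<.07)&(r>.05)&(W[:,2]>.02)&(W[:,2]<.06)&(hsv[:,1]<60);P=W[m];print(" wall",m.sum(),np.c_[np.histogram(r[m],10)[1][1:].round(3),np.histogram(r[m],10)[0]].tolist())
    m=ok&(abs(W[:,0]-.53)<.08)&(abs(W[:,1]-.095)<.03)&(W[:,2]>.075)&(W[:,2]<.11)&(hsv[:,0]>12)&(hsv[:,0]<32)
    print(" nozzle",m.sum(),W[m].mean(0).round(4),W[m].min(0).round(3),W[m].max(0).round(3))
    m=ok&(hsv[:,0]>100)&(hsv[:,0]<125)&(hsv[:,1]>120)&(abs(W[:,0]-.62)<.04)&(abs(W[:,1]-.1)<.05)&(W[:,2]>.09)
    print(" block top",m.sum(),W[m].mean(0).round(4),W[m].min(0).round(3),W[m].max(0).round(3))
    bw=[]
c=A["top"];cv2.imwrite("pics/z3.png",cv2.resize(c["image"][140:240,235:365],None,fx=6,fy=6,interpolation=2))
E
```

```text
top brass 48 [ 0.6236 -0.04    0.0634] [ 0.608 -0.05   0.053] [ 0.643 -0.03   0.069]
 red 6 [ 0.5856 -0.041   0.0132] [ 0.579 -0.041  0.008] [ 0.593 -0.041  0.016]
 rim 208 [ 0.5057 -0.0436] 0.0014618387176577284
 wall 167 [[0.052, 13.0], [0.054, 6.0], [0.056, 36.0], [0.058, 63.0], [0.06, 31.0], [0.061, 11.0], [0.063, 0.0], [0.065, 0.0], [0.067, 4.0], [0.069, 3.0]]
 nozzle 201 [0.5495 0.0967 0.0942] [0.497 0.089 0.081] [0.599 0.106 0.104]
 block top 154 [0.6174 0.0965 0.1013] [0.599 0.077 0.091] [0.64  0.121 0.149]
side brass 50 [ 0.6247 -0.0404  0.0632] [ 0.609 -0.055  0.055] [ 0.641 -0.028  0.067]
 red 11 [ 0.5829 -0.0443  0.0118] [ 0.571 -0.047  0.01 ] [ 0.594 -0.041  0.013]
 rim 268 [ 0.5055 -0.0419] 0.0014753853899899143
 wall 725 [[0.052, 12.0], [0.054, 88.0], [0.056, 126.0], [0.058, 145.0], [0.059, 137.0], [0.061, 132.0], [0.063, 73.0], [0.065, 11.0], [0.067, 0.0], [0.069, 1.0]]
 nozzle 229 [0.549  0.1007 0.0928] [0.497 0.082 0.079] [0.601 0.11  0.104]
 block top 171 [0.6174 0.1101 0.0995] [0.599 0.075 0.09 ] [0.642 0.125 0.113]
```

View pics/z3.png

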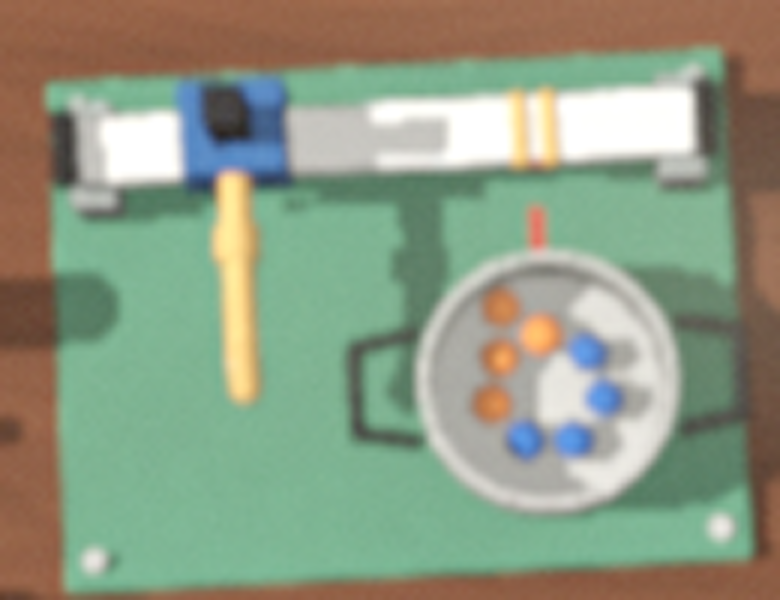

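```bash
python3 - <<'E'
import numpy as np
from h import *
W=full(np.load("top0.npz"));m=(W[...,0]>.15)&(W[...,0]<.7)&(W[...,1]>.38);print(np.nanmax(W[m][:,2]),np.nanmin(W[m&(W[...,2]>.05)][:,1]))
E
python3 -m jog '[{"z":-0.04},{"z":-0.08},{"x":-0.03,"y":-0.009,"z":-0.08,"wz":-0.12},{"x":-0.07,"y":-0.02,"z":-0.08,"wz":-0.243},{"x":-0.11,"y":-0.032,"z":-0.08,"wz":-0.243},{"x":-0.15,"y":-0.044,"z":-0.08,"wz":-0.243},{"x":-0.19,"y":-0.056,"z":-0.08,"wz":-0.243},{"x":-0.23,"y":-0.067,"z":-0.08,"wz":-0.243},{"x":-0.27,"y":-0.079,"z":-0.08,"wz":-0.243},{"x":-0.309,"y":-0.09,"z":-0.08,"wz":-0.243}]'
python3 -m jog '[{"z":0.0},{"z":0.0},{"z":0}]'
```

```text
0.6714092815812244 0.41735555304158495schema error: expected keys grip, x, y, z, wx, wy, wz
schema error: expected keys grip, x, y, z, wx, wy, wz
```

```bash

python3 -m jog '[{"grip":100,"x":0,"y":0,"z":-0.04,"wx":0,"wy":0,"wz":0},{"grip":100,"x":0,"y":0,"z":-0.08,"wx":0,"wy":0,"wz":0},{"grip":100,"x":-0.04,"y":-0.012,"z":-0.08,"wx":0,"wy":0,"wz":-0.1},{"grip":100,"x":-0.08,"y":-0.023,"z":-0.08,"wx":0,"wy":0,"wz":-0.2},{"grip":100,"x":-0.12,"y":-0.035,"z":-0.08,"wx":0,"wy":0,"wz":-0.243},{"grip":100,"x":-0.16,"y":-0.047,"z":-0.08,"wx":0,"wy":0,"wz":-0.243},{"grip":100,"x":-0.2,"y":-0.058,"z":-0.08,"wx":0,"wy":0,"wz":-0.243},{"grip":100,"x":-0.24,"y":-0.07,"z":-0.08,"wx":0,"wy":0,"wz":-0.243},{"grip":100,"x":-0.28,"y":-0.082,"z":-0.08,"wx":0,"wy":0,"wz":-0.243},{"grip":100,"x":-0.309,"y":-0.09,"z":-0.08,"wx":0,"wy":0,"wz":-0.243}]'
python3 -m jog '[{"grip":100,"x":0,"y":0,"z":0.03,"wx":0,"wy":0,"wz":0},{"grip":100,"x":0,"y":0,"z":0.05,"wx":0,"wy":0,"wz":0},{"grip":100,"x":0,"y":0,"z":0.05,"wx":0,"wy":0,"wz":0}]'
python3 - <<'E'
from workcell import arm
import cv2,numpy as np
s=arm.get_state();print({k:np.round(v,4).tolist() for k,v in s.items()})
c=arm.camera("wrist");cv2.imwrite("pics/w1.png",c["image"]);np.savez("w1.npz",rot=s["tool_rot"],pos=s["eef_pos"],**c)
E
```

```text
t: 0.98
eef_pos: [0.4004, 0.3215, 0.3104]
tool_rot: [[-1.0, 0.001, -0.0], [0.001, 1.0, -0.002], [0.0, -0.002, -1.0]]
wrist_force: [-0.5, -0.1, 0.8]
width: 0.999
t: 1.23
eef_pos: [0.399, 0.3189, 0.2556]
tool_rot: [[-1.0, 0.003, -0.008], [0.003, 1.0, -0.008], [0.008, -0.008, -1.0]]
wrist_force: [-0.5, -0.3, -0.8]
width: 0.998
{'t': 1.2333, 'joint_pos': [0.6753, 0.2622, 0.0967, 1.4162, -0.0016, 0.6783], 'qd': [0.0279, -0.0263, 0.0818, 0.0816, 0.0013, 0.0013], 'tau': [-0.5261, -40.7336, 27.3078, -0.8371, -0.0357, -0.0048], 'eef_pos': [0.399, 0.3189, 0.2556], 'tool_rot': [[-1.0, 0.003, -0.0076], [0.003, 1.0, -0.0082], [0.0075, -0.0082, -0.9999]], 'wrist_force': [-0.4637, -0.3113, -0.7904], 'moment': [-0.0567, 0.0731, -0.0141], 'width': 0.998}
```

View pics/w1.png

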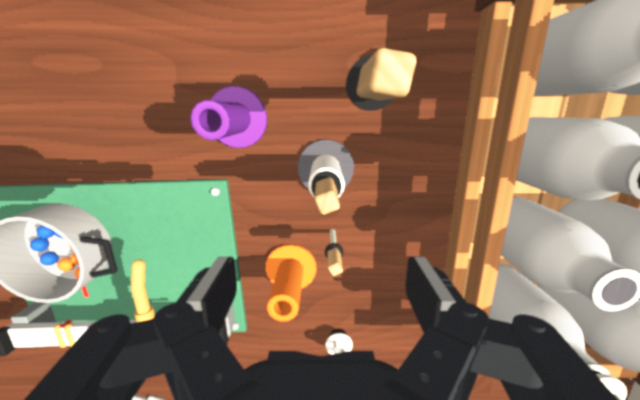

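```bash

python3 - <<'E'
from workcell import arm
import cv2,numpy as np
from h import *
s=arm.get_state();print(s["eef_pos"].__class__,np.round(s["eef_pos"],4),np.round(s["qd"],3))
c=arm.camera("wrist");np.savez("w2.npz",rot=s["tool_rot"],pos=s["eef_pos"],**c)
cv2.imwrite("pics/w2.png",cv2.resize(c["image"][130:250,260:380],None,fx=5,fy=5,interpolation=2))
T=toolT(s,c);W=full(c,T)
x,y=.399,.3226
d=np.hypot(W[...,0]-x,W[...,1]-y)
hsv=cv2.cvtColor(c["image"],cv2.COLOR_BGR2HSV)
m=(d<.03)&(W[...,2]>.152)&(W[...,2]<.175);print("top",m.sum(),W[m].mean(0).round(4),W[m].min(0).round(3),W[m].max(0).round(3),cv2.minAreaRect((W[m][:,:2]*1000).astype(np.float32)))
m=(d<.03)&(W[...,2]>.115)&(W[...,2]<.175);P=W[m];print("grip",m.sum(),P.min(0).round(3),P.max(0).round(3))
np.save("grip.npy",P)
m=(d<.03)&(W[...,2]>.03)&(W[...,2]<.09);P=W[m];
from scipy.optimize import least_squares
q=least_squares(lambda p:np.hypot(P[:,0]-p[0],P[:,1]-p[1])-.019,[x,y],loss="soft_l1",f_scale=.002);print("tube",m.sum(),q.x)
E
```

```text
<class 'numpy.ndarray'> [0.3993 0.3199 0.258 ] [ 0.019 -0.032  0.076  0.028 -0.001  0.   ]
top 454 [0.3966 0.3224 0.161 ] [0.387 0.312 0.152] [0.408 0.333 0.164] ((398.0231018066406, 322.4493408203125), (18.545772552490234, 18.16265106201172), 20.833784103393555)
grip 649 [0.387 0.312 0.115] [0.408 0.333 0.164]
tube 241 [0.39854586 0.32244284]
```

View pics/w2.png

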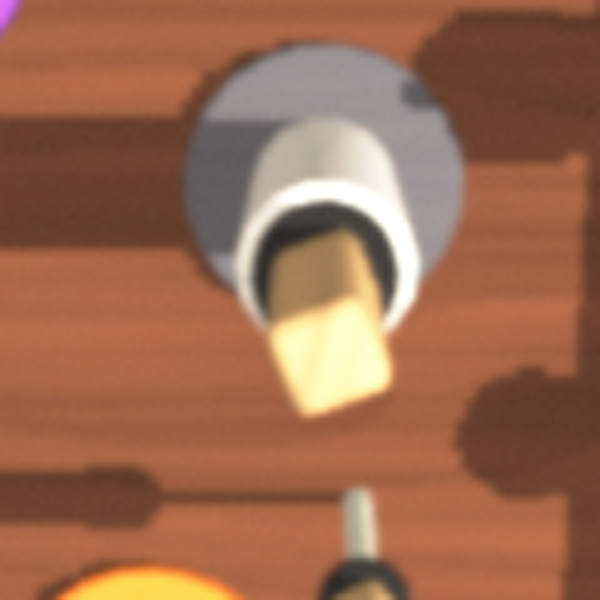

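```bash

python3 -m jog '[{"grip":100,"x":0.001,"y":0.002,"z":0.02,"wx":0,"wy":0,"wz":-0.12},{"grip":100,"x":0.001,"y":0.002,"z":0.04,"wx":0,"wy":0,"wz":-0.24},{"grip":100,"x":0.001,"y":0.002,"z":0.06,"wx":0,"wy":0,"wz":-0.36},{"grip":100,"x":0.001,"y":0.002,"z":0.06,"wx":0,"wy":0,"wz":-0.36},{"grip":100,"x":0.001,"y":0.002,"z":0.06,"wx":0,"wy":0,"wz":-0.36},{"grip":100,"x":0.001,"y":0.002,"z":0.06,"wx":0,"wy":0,"wz":-0.36}]'
cat >> h.py <<'E'
def R(s): return np.array(s["tool_rot"])
def to(s,target,yaw=None):
    """world target TCP -> tool shift; rotvec to make tool z straight down and tool y at yaw"""
    from scipy.spatial.transform import Rotation as Ro
    d=R(s).T@(np.array(target)-s["eef_pos"])
    if yaw is None: y=R(s)[:,1];yaw=np.arctan2(y[1],y[0])
    yt=np.array([np.cos(yaw),np.sin(yaw),0]);zt=np.array([0,0,-1.]);G=np.stack([np.cross(yt,zt),yt,zt],1)
    return d.round(4),Ro.from_matrix(R(s).T@G).as_rotvec().round(4)
E
python3 - <<'E'
from workcell import arm
from h import *
s=arm.get_state();print(s["eef_pos"],s["qd"].round(3));print(to(s,[.398,.3224,.115],np.deg2rad(110.8)))
E
```

```text
t: 1.83
eef_pos: [0.3994, 0.3238, 0.2021]
tool_rot: [[-0.937, -0.35, 0.0], [-0.35, 0.937, -0.002], [0.0, -0.002, -1.0]]
wrist_force: [-0.1, 0.3, 1.3]
width: 0.998
[0.39940333 0.32378583 0.20209151] [-0.004 -0.005  0.01  -0.005 -0.    -0.012]
(array([ 0.0018, -0.0006,  0.0871]), array([-0.0019, -0.0004, -0.0057]))
```

```bash

python3 -m jog '[{"grip":100,"x":0.0018,"y":-0.0006,"z":0.02,"wx":-0.002,"wy":0,"wz":-0.006},{"grip":100,"x":0.0018,"y":-0.0006,"z":0.04,"wx":-0.002,"wy":0,"wz":-0.006},{"grip":100,"x":0.0018,"y":-0.0006,"z":0.06,"wx":-0.002,"wy":0,"wz":-0.006},{"grip":100,"x":0.0018,"y":-0.0006,"z":0.075,"wx":-0.002,"wy":0,"wz":-0.006},{"grip":100,"x":0.0018,"y":-0.0006,"z":0.088,"wx":-0.002,"wy":0,"wz":-0.006},{"grip":100,"x":0.0018,"y":-0.0006,"z":0.088,"wx":-0.002,"wy":0,"wz":-0.006},{"grip":100,"x":0.0018,"y":-0.0006,"z":0.088,"wx":-0.002,"wy":0,"wz":-0.006}]'
python3 - <<'E'
from workcell import arm
from h import *
s=arm.get_state();print(s["eef_pos"],s["qd"].round(3));print(to(s,[.398,.3224,.115],np.deg2rad(110.8)))
c=arm.camera("wrist");cv2.imwrite("pics/w3.png",c["image"])
E
```

```text
t: 2.42
eef_pos: [0.3985, 0.3231, 0.1153]
tool_rot: [[-0.935, -0.355, 0.001], [-0.355, 0.935, 0.001], [-0.001, 0.001, -1.0]]
wrist_force: [0.2, 0.7, -0.2]
width: 1.001
[0.39852357 0.32305538 0.11530328] [ 0.001 -0.016  0.021 -0.001  0.    -0.006]
(array([ 0.0007, -0.0004,  0.0003]), array([ 0.0005,  0.001 , -0.0006]))
```

View pics/w3.png

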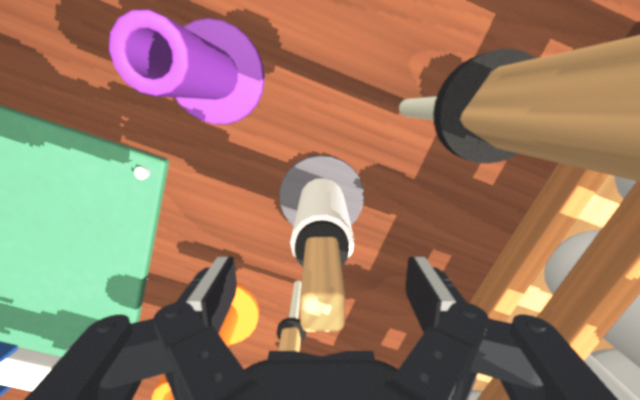

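Grip sits centred between the pads (322,285), aligned with the jaws. Close.

```bash

python3 -m jog '[{"grip":0,"x":0.0005,"y":0,"z":0,"wx":0,"wy":0,"wz":0},{"grip":0,"x":0.0005,"y":0,"z":0,"wx":0,"wy":0,"wz":0},{"grip":0,"x":0.0005,"y":0,"z":0,"wx":0,"wy":0,"wz":0},{"grip":0,"x":0.0005,"y":0,"z":0,"wx":0,"wy":0,"wz":0},{"grip":0,"x":0.0005,"y":0,"z":0,"wx":0,"wy":0,"wz":0},{"grip":0,"x":0.0005,"y":0,"z":0,"wx":0,"wy":0,"wz":0},{"grip":0,"x":0.0005,"y":0,"z":0,"wx":0,"wy":0,"wz":0},{"grip":0,"x":0.0005,"y":0,"z":0,"wx":0,"wy":0,"wz":0}]' 60
python3 -m jog '[{"grip":0,"x":0,"y":0,"z":0,"wx":0,"wy":0,"wz":0},{"grip":0,"x":0,"y":0,"z":0,"wx":0,"wy":0,"wz":0},{"grip":0,"x":0,"y":0,"z":0,"wx":0,"wy":0,"wz":0},{"grip":0,"x":0,"y":0,"z":0,"wx":0,"wy":0,"wz":0}]'
```

```text
t: 3.13
eef_pos: [0.3986, 0.3233, 0.1162]
tool_rot: [[-0.935, -0.355, 0.002], [-0.355, 0.935, 0.002], [-0.003, 0.001, -1.0]]
wrist_force: [0.1, 0.2, 3.0]
width: 0.206
t: 3.47
eef_pos: [0.3986, 0.3233, 0.1162]
tool_rot: [[-0.935, -0.355, 0.002], [-0.355, 0.935, 0.002], [-0.003, 0.001, -1.0]]
wrist_force: [0.6, 0.2, 1.8]
width: 0.205
```

```bash

python3 -m jog '[{"grip":0,"x":0,"y":0,"z":-0.01,"wx":0,"wy":0,"wz":0},{"grip":0,"x":0,"y":0,"z":-0.025,"wx":0,"wy":0,"wz":0},{"grip":0,"x":0,"y":0,"z":-0.045,"wx":0,"wy":0,"wz":0},{"grip":0,"x":0,"y":0,"z":-0.07,"wx":0,"wy":0,"wz":0},{"grip":0,"x":0,"y":0,"z":-0.095,"wx":0,"wy":0,"wz":0},{"grip":0,"x":0,"y":0,"z":-0.12,"wx":0,"wy":0,"wz":0},{"grip":0,"x":0,"y":0,"z":-0.13,"wx":0,"wy":0,"wz":0},{"grip":0,"x":0,"y":0,"z":-0.13,"wx":0,"wy":0,"wz":0},{"grip":0,"x":0,"y":0,"z":-0.13,"wx":0,"wy":0,"wz":0}]'
python3 - <<'E'
from workcell import arm
from h import *
s=arm.get_state();print(s["eef_pos"],s["qd"].round(3));print(to(s,[.5056,-.0428,.25],np.deg2rad(110.8)))
c=arm.camera("side");cv2.imwrite("pics/s1.png",c["image"])
E
```

```text
t: 4.22
eef_pos: [0.3983, 0.323, 0.2459]
tool_rot: [[-0.935, -0.355, 0.002], [-0.355, 0.935, 0.002], [-0.003, 0.001, -1.0]]
wrist_force: [-0.2, 0.2, -0.7]
width: 0.201
[0.39833288 0.32304519 0.24593917] [ 0.001  0.023 -0.042 -0.005 -0.001  0.   ]
(array([ 0.0294, -0.3801, -0.0046]), array([ 0.0013,  0.0031, -0.0005]))
```

View pics/s1.png

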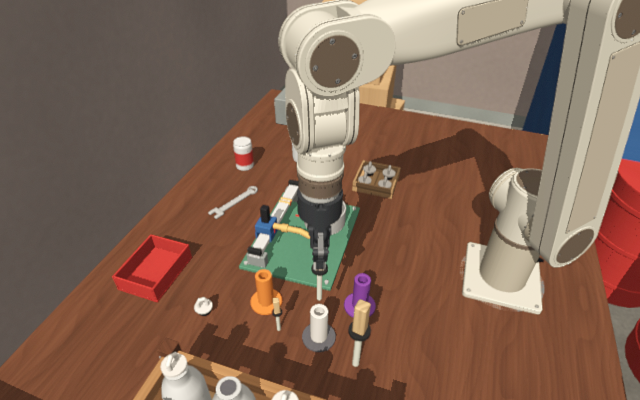

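```bash

python3 -m jog '[{"grip":0,"x":0.002,"y":-0.02,"z":-0.005,"wx":0.001,"wy":0.003,"wz":0},{"grip":0,"x":0.004,"y":-0.055,"z":-0.005,"wx":0.001,"wy":0.003,"wz":0},{"grip":0,"x":0.007,"y":-0.095,"z":-0.005,"wx":0.001,"wy":0.003,"wz":0},{"grip":0,"x":0.01,"y":-0.135,"z":-0.005,"wx":0.001,"wy":0.003,"wz":0},{"grip":0,"x":0.013,"y":-0.175,"z":-0.005,"wx":0.001,"wy":0.003,"wz":0},{"grip":0,"x":0.017,"y":-0.215,"z":-0.005,"wx":0.001,"wy":0.003,"wz":0},{"grip":0,"x":0.02,"y":-0.255,"z":-0.005,"wx":0.001,"wy":0.003,"wz":0},{"grip":0,"x":0.023,"y":-0.295,"z":-0.005,"wx":0.001,"wy":0.003,"wz":0},{"grip":0,"x":0.026,"y":-0.335,"z":-0.005,"wx":0.001,"wy":0.003,"wz":0},{"grip":0,"x":0.029,"y":-0.37,"z":-0.005,"wx":0.001,"wy":0.003,"wz":0}]'
python3 -m jog '[{"grip":0,"x":0,"y":-0.008,"z":0,"wx":0,"wy":0,"wz":0},{"grip":0,"x":0,"y":-0.008,"z":0,"wx":0,"wy":0,"wz":0},{"grip":0,"x":0,"y":-0.008,"z":0,"wx":0,"wy":0,"wz":0},{"grip":0,"x":0,"y":-0.008,"z":0,"wx":0,"wy":0,"wz":0}]'
python3 - <<'E'
from workcell import arm
from h import *
s=arm.get_state();print(s["eef_pos"],s["qd"].round(3));print(to(s,[.5056,-.0428,.13],np.deg2rad(110.8)))
c=arm.camera("wrist");cv2.imwrite("pics/w4.png",c["image"])
T=toolT(s,c);W=full(c,T);r=np.hypot(W[...,0]-.5056,W[...,1]+.0428)
hsv=cv2.cvtColor(c["image"],cv2.COLOR_BGR2HSV)
m=(r<.068)&(r>.045)&(W[...,2]>.058)&(W[...,2]<.074)&(hsv[...,1]<60);P=W[m]
from scipy.optimize import least_squares
for it in range(4):
    q=least_squares(lambda p:np.hypot(P[:,0]-p[0],P[:,1]-p[1])-p[2],[.505,-.045,.058],loss="soft_l1",f_scale=.002);print("rim",len(P),q.x,np.abs(q.fun).mean()); P=P[np.abs(q.fun)<.003]
E
```

```text
t: 5.1
eef_pos: [0.501, -0.036, 0.2474]
tool_rot: [[-0.935, -0.354, -0.006], [-0.354, 0.935, -0.001], [0.006, 0.001, -1.0]]
wrist_force: [0.6, 1.4, -0.6]
width: 0.202
t: 5.43
eef_pos: [0.503, -0.0426, 0.2462]
tool_rot: [[-0.935, -0.355, -0.009], [-0.355, 0.935, -0.0], [0.008, 0.003, -1.0]]
wrist_force: [-1.1, -0.3, -0.1]
width: 0.204
[ 0.50296758 -0.04256531  0.24616704] [ 0.02  -0.011  0.007 -0.    -0.001 -0.002]
(array([-0.0033, -0.0015,  0.1161]), array([ 0.0026, -0.0082, -0.0006]))
rim 1321 [ 0.50509584 -0.04492887  0.05726337] 0.001389972473054533
rim 1267 [ 0.50504909 -0.04502995  0.05713837] 0.0010413414139725146
rim 1266 [ 0.50504479 -0.04502977  0.05713622] 0.0010393393236128856
rim 1266 [ 0.50504479 -0.04502977  0.05713622] 0.0010393393236128856
```

View pics/w4.png

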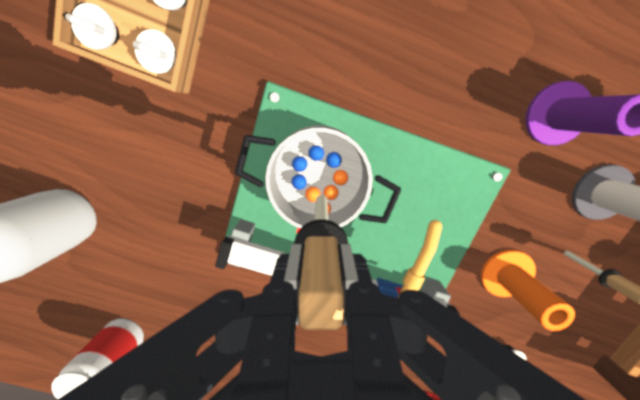

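```bash

python3 -m jog '[{"grip":0,"x":-0.0036,"y":-0.0018,"z":0.01,"wx":0.0026,"wy":-0.008,"wz":0},{"grip":0,"x":-0.0036,"y":-0.0018,"z":0.02,"wx":0.0026,"wy":-0.008,"wz":0},{"grip":0,"x":-0.0036,"y":-0.0018,"z":0.04,"wx":0.0026,"wy":-0.008,"wz":0},{"grip":0,"x":-0.0036,"y":-0.0018,"z":0.06,"wx":0.0026,"wy":-0.008,"wz":0},{"grip":0,"x":-0.0036,"y":-0.0018,"z":0.075,"wx":0.0026,"wy":-0.008,"wz":0},{"grip":0,"x":-0.0036,"y":-0.0018,"z":0.08,"wx":0.0026,"wy":-0.008,"wz":0},{"grip":0,"x":-0.0036,"y":-0.0018,"z":0.08,"wx":0.0026,"wy":-0.008,"wz":0},{"grip":0,"x":-0.0036,"y":-0.0018,"z":0.08,"wx":0.0026,"wy":-0.008,"wz":0}]'
python3 - <<'E'
from workcell import arm
from h import *
s=arm.get_state();print(s["eef_pos"],s["qd"].round(3));print(to(s,[.506,-.043,.129],np.deg2rad(110.8)))
c=arm.camera("wrist");cv2.imwrite("pics/w5.png",c["image"])
c=arm.camera("side");cv2.imwrite("pics/s5.png",cv2.resize(c["image"][170:270,250:410],None,fx=5,fy=5,interpolation=2))
E
```

```text
t: 6.15
eef_pos: [0.5065, -0.0421, 0.1668]
tool_rot: [[-0.934, -0.356, 0.001], [-0.356, 0.934, -0.0], [-0.001, -0.0, -1.0]]
wrist_force: [0.7, 0.4, 0.1]
width: 0.203
[ 0.5065176  -0.04210689  0.16681222] [-0.007 -0.014  0.028 -0.    -0.001  0.002]
(array([ 0.0008, -0.0006,  0.0378]), array([-0.0004,  0.0005,  0.0013]))
```

View pics/w5.png

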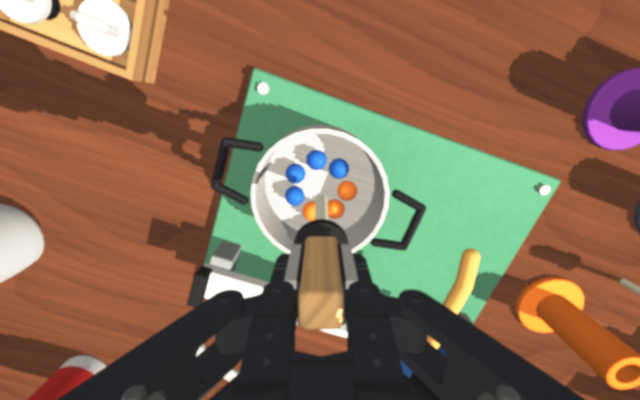

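View pics/s5.png

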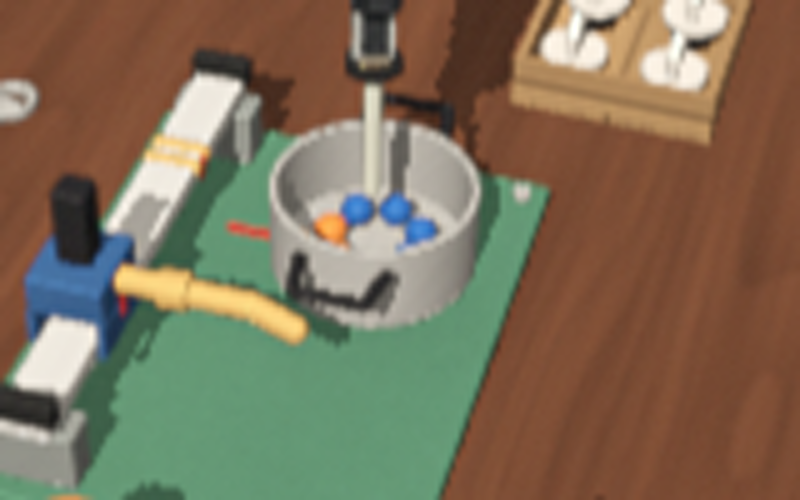

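```bash

python3 -m jog '[{"grip":0,"x":0.0008,"y":-0.0006,"z":0.01,"wx":0,"wy":0,"wz":0.001},{"grip":0,"x":0.0008,"y":-0.0006,"z":0.02,"wx":0,"wy":0,"wz":0.001},{"grip":0,"x":0.0008,"y":-0.0006,"z":0.03,"wx":0,"wy":0,"wz":0.001},{"grip":0,"x":0.0008,"y":-0.0006,"z":0.037,"wx":0,"wy":0,"wz":0.001},{"grip":0,"x":0.0008,"y":-0.0006,"z":0.037,"wx":0,"wy":0,"wz":0.001},{"grip":0,"x":0.0008,"y":-0.0006,"z":0.037,"wx":0,"wy":0,"wz":0.001},{"grip":0,"x":0.0008,"y":-0.0006,"z":0.037,"wx":0,"wy":0,"wz":0.001}]'
cat > plan.py <<'E'
import sys
from workcell import arm
from h import *
C=np.array([.506,-.043,.1290]);Rad=float(sys.argv[4]) if len(sys.argv)>4 else .028
a0,st,n=map(float,sys.argv[1:4])
s=arm.get_state();e=s["eef_pos"]-C;print("rel",e.round(4),"r",np.hypot(*e[:2]).round(4),"ang",np.rad2deg(np.arctan2(e[1],e[0])).round(1),"t",s["t"],"F",np.round(s["wrist_force"],1))
for i in range(int(n)):
    a=np.deg2rad(a0+st*i)
    d,w=to(s,C+[Rad*np.cos(a),Rad*np.sin(a),0],np.deg2rad(110.8))
    print(round(a0+st*i),(d*1000).round(0),w.round(3))
E
python3 plan.py 180 20 10
```

```text
t: 6.83
eef_pos: [0.507, -0.0434, 0.1307]
tool_rot: [[-0.935, -0.355, 0.003], [-0.355, 0.935, -0.0], [-0.002, -0.001, -1.0]]
wrist_force: [-0.1, -0.9, -0.7]
width: 0.199
rel [ 0.001  -0.0004  0.0017] r 0.0011 ang -20.6 t 6.8333 F [-0.1 -0.9 -0.7]
180 [27. 11.  2.] [-0.001  0.002 -0.   ]
200 [29.  1.  2.] [-0.001  0.002 -0.   ]
220 [27. -8.  2.] [-0.001  0.002 -0.   ]
240 [ 22. -17.   2.] [-0.001  0.002 -0.   ]
260 [ 15. -23.   2.] [-0.001  0.002 -0.   ]
280 [  6. -27.   2.] [-0.001  0.002 -0.   ]
300 [ -4. -27.   2.] [-0.001  0.002 -0.   ]
320 [-13. -24.   2.] [-0.001  0.002 -0.   ]
340 [-20. -18.   2.] [-0.001  0.002 -0.   ]
360 [-25.  -9.   2.] [-0.001  0.002 -0.   ]
```

```bash

python3 -m jog '[{"grip":0,"x":0.007,"y":-0.002,"z":0.001,"wx":-0.001,"wy":0.002,"wz":0},{"grip":0,"x":0.014,"y":-0.004,"z":0.002,"wx":-0.001,"wy":0.002,"wz":0},{"grip":0,"x":0.021,"y":-0.006,"z":0.002,"wx":-0.001,"wy":0.002,"wz":0},{"grip":0,"x":0.027,"y":-0.008,"z":0.002,"wx":-0.001,"wy":0.002,"wz":0},{"grip":0,"x":0.022,"y":-0.017,"z":0.002,"wx":-0.001,"wy":0.002,"wz":0},{"grip":0,"x":0.015,"y":-0.023,"z":0.002,"wx":-0.001,"wy":0.002,"wz":0},{"grip":0,"x":0.006,"y":-0.027,"z":0.002,"wx":-0.001,"wy":0.002,"wz":0},{"grip":0,"x":-0.004,"y":-0.027,"z":0.002,"wx":-0.001,"wy":0.002,"wz":0}]'
python3 plan.py 300 20 12 .029
```

```text
t: 7.5
eef_pos: [0.5221, -0.0683, 0.1291]
tool_rot: [[-0.936, -0.353, 0.002], [-0.353, 0.936, -0.001], [-0.002, -0.001, -1.0]]
wrist_force: [-0.9, -0.2, -0.1]
width: 0.202
rel [ 0.0161 -0.0253  0.0001] r 0.03 ang -57.6 t 7.5 F [-0.9 -0.2 -0.1]
300 [1. 1. 0.] [-0.001  0.002 -0.002]
320 [-8.  4.  0.] [-0.001  0.002 -0.002]
340 [-16.  10.   0.] [-0.001  0.002 -0.002]
360 [-21.  19.   0.] [-0.001  0.002 -0.002]
380 [-23.  29.   0.] [-0.001  0.002 -0.002]
400 [-21.  39.   0.] [-0.001  0.002 -0.002]
420 [-16.  48.   0.] [-0.001  0.002 -0.002]
440 [-9. 54.  0.] [-0.001  0.002 -0.002]
460 [ 1. 58.  0.] [-0.001  0.002 -0.002]
480 [11. 58.  0.] [-0.001  0.002 -0.002]
500 [20. 55. -0.] [-0.001  0.002 -0.002]
520 [28. 48. -0.] [-0.001  0.002 -0.002]
```

```bash

python3 -m jog '[{"grip":0,"x":-0.008,"y":0.004,"z":0,"wx":0,"wy":0.002,"wz":-0.002},{"grip":0,"x":-0.016,"y":0.01,"z":0,"wx":0,"wy":0.002,"wz":-0.002},{"grip":0,"x":-0.021,"y":0.019,"z":0,"wx":0,"wy":0.002,"wz":-0.002},{"grip":0,"x":-0.023,"y":0.029,"z":0,"wx":0,"wy":0.002,"wz":-0.002},{"grip":0,"x":-0.021,"y":0.039,"z":0,"wx":0,"wy":0.002,"wz":-0.002},{"grip":0,"x":-0.016,"y":0.048,"z":0,"wx":0,"wy":0.002,"wz":-0.002},{"grip":0,"x":-0.009,"y":0.054,"z":0,"wx":0,"wy":0.002,"wz":-0.002},{"grip":0,"x":0.001,"y":0.058,"z":0,"wx":0,"wy":0.002,"wz":-0.002},{"grip":0,"x":0.011,"y":0.058,"z":0,"wx":0,"wy":0.002,"wz":-0.002},{"grip":0,"x":0.02,"y":0.055,"z":0,"wx":0,"wy":0.002,"wz":-0.002}]'
python3 plan.py 500 20 12 .029
python3 - <<'E'
from workcell import arm
from h import *
c=arm.camera("side");cv2.imwrite("pics/s6.png",cv2.resize(c["image"][170:270,250:410],None,fx=5,fy=5,interpolation=2))
E
```

```text
t: 8.33
eef_pos: [0.4824, -0.0236, 0.1292]
tool_rot: [[-0.934, -0.356, 0.001], [-0.356, 0.934, -0.001], [-0.0, -0.001, -1.0]]
wrist_force: [0.4, -0.8, -1.3]
width: 0.204
rel [-0.0236  0.0194  0.0002] r 0.0306 ang 140.5 t 8.3333 F [ 0.4 -0.8 -1.3]
500 [-1. -1.  0.] [-0.001  0.     0.001]
520 [ 7. -8.  0.] [-0.001  0.     0.001]
540 [ 12. -16.   0.] [-0.001  0.     0.001]
560 [ 14. -26.   0.] [-0.001  0.     0.001]
580 [ 12. -36.   0.] [-0.001  0.     0.001]
600 [  7. -45.   0.] [-0.001  0.     0.001]
620 [ -0. -52.   0.] [-0.001  0.     0.001]
640 [-10. -55.   0.] [-0.001  0.     0.001]
660 [-20. -55.   0.] [-0.001  0.     0.001]
680 [-29. -52.   0.] [-0.001  0.     0.001]
700 [-37. -46.   0.] [-0.001  0.     0.001]
720 [-42. -37.   0.] [-0.001  0.     0.001]
```

View pics/s6.png

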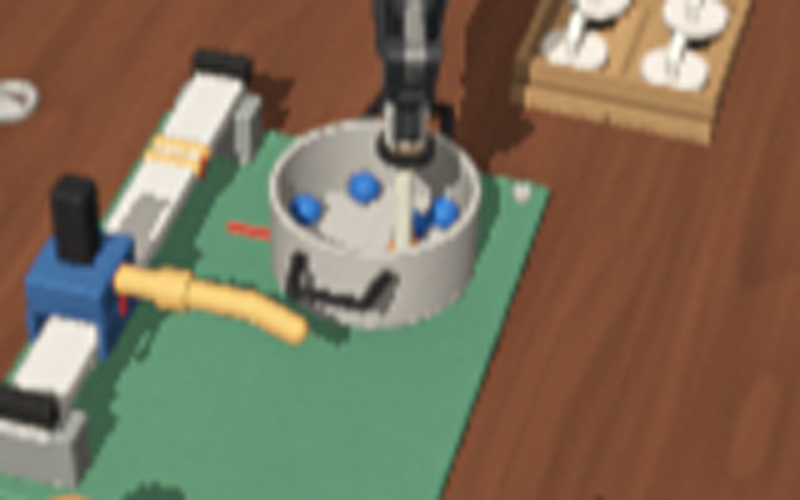

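```bash

python3 -m jog '[{"grip":0,"x":0.007,"y":-0.008,"z":0,"wx":0,"wy":0,"wz":0.001},{"grip":0,"x":0.012,"y":-0.016,"z":0,"wx":0,"wy":0,"wz":0.001},{"grip":0,"x":0.014,"y":-0.026,"z":0,"wx":0,"wy":0,"wz":0.001},{"grip":0,"x":0.012,"y":-0.036,"z":0,"wx":0,"wy":0,"wz":0.001},{"grip":0,"x":0.007,"y":-0.045,"z":0,"wx":0,"wy":0,"wz":0.001},{"grip":0,"x":0,"y":-0.052,"z":0,"wx":0,"wy":0,"wz":0.001},{"grip":0,"x":-0.01,"y":-0.055,"z":0,"wx":0,"wy":0,"wz":0.001},{"grip":0,"x":-0.02,"y":-0.055,"z":0,"wx":0,"wy":0,"wz":0.001},{"grip":0,"x":-0.029,"y":-0.052,"z":0,"wx":0,"wy":0,"wz":0.001},{"grip":0,"x":-0.037,"y":-0.046,"z":0,"wx":0,"wy":0,"wz":0.001}]'
python3 plan.py 700 20 12 .029
```

```text
t: 9.22
eef_pos: [0.5326, -0.0546, 0.1283]
tool_rot: [[-0.936, -0.353, -0.003], [-0.353, 0.936, -0.002], [0.003, -0.001, -1.0]]
wrist_force: [-0.8, -0.8, -0.5]
width: 0.199
rel [ 0.0266 -0.0116 -0.0007] r 0.029 ang -23.6 t 9.2167 F [-0.8 -0.8 -0.5]
700 [-1.  1. -1.] [-0.001 -0.003 -0.002]
720 [-6. 10. -1.] [-0.001 -0.003 -0.002]
740 [-8. 20. -1.] [-0.001 -0.003 -0.002]
760 [-7. 30. -1.] [-0.001 -0.003 -0.002]
780 [-2. 39. -1.] [-0.001 -0.003 -0.002]
800 [ 6. 45. -1.] [-0.001 -0.003 -0.002]
820 [15. 49. -1.] [-0.001 -0.003 -0.002]
840 [26. 49. -1.] [-0.001 -0.003 -0.002]
860 [35. 46. -1.] [-0.001 -0.003 -0.002]
880 [43. 39. -1.] [-0.001 -0.003 -0.002]
900 [48. 30. -0.] [-0.001 -0.003 -0.002]
920 [50. 21. -0.] [-0.001 -0.003 -0.002]
```

```bash

python3 -m jog '[{"grip":0,"x":-0.006,"y":0.01,"z":-0.0005,"wx":0,"wy":-0.003,"wz":-0.002},{"grip":0,"x":-0.008,"y":0.02,"z":-0.0005,"wx":0,"wy":-0.003,"wz":-0.002},{"grip":0,"x":-0.007,"y":0.03,"z":-0.0005,"wx":0,"wy":-0.003,"wz":-0.002},{"grip":0,"x":-0.002,"y":0.039,"z":-0.0005,"wx":0,"wy":-0.003,"wz":-0.002},{"grip":0,"x":0.006,"y":0.045,"z":-0.0005,"wx":0,"wy":-0.003,"wz":-0.002},{"grip":0,"x":0.015,"y":0.049,"z":-0.0005,"wx":0,"wy":-0.003,"wz":-0.002},{"grip":0,"x":0.026,"y":0.049,"z":-0.0005,"wx":0,"wy":-0.003,"wz":-0.002},{"grip":0,"x":0.035,"y":0.046,"z":-0.0005,"wx":0,"wy":-0.003,"wz":-0.002},{"grip":0,"x":0.043,"y":0.039,"z":-0.0005,"wx":0,"wy":-0.003,"wz":-0.002},{"grip":0,"x":0.048,"y":0.03,"z":-0.0005,"wx":0,"wy":-0.003,"wz":-0.002}]'
python3 plan.py 900 20 12 .029
```

```text
t: 10.05
eef_pos: [0.4773, -0.0437, 0.13]
tool_rot: [[-0.935, -0.356, 0.003], [-0.356, 0.935, -0.001], [-0.003, -0.002, -1.0]]
wrist_force: [3.6, 2.3, 0.3]
width: 0.202
rel [-0.0287 -0.0007  0.001 ] r 0.0287 ang -178.5 t 10.05 F [3.6 2.3 0.3]
900 [0. 1. 1.] [-0.002  0.003  0.001]
920 [ 2. -9.  1.] [-0.002  0.003  0.001]
940 [  0. -19.   1.] [-0.002  0.003  0.001]
960 [ -5. -28.   1.] [-0.002  0.003  0.001]
980 [-12. -34.   1.] [-0.002  0.003  0.001]
1000 [-22. -38.   1.] [-0.002  0.003  0.001]
1020 [-32. -38.   1.] [-0.002  0.003  0.001]
1040 [-41. -35.   1.] [-0.002  0.003  0.001]
1060 [-49. -28.   1.] [-0.002  0.003  0.001]
1080 [-54. -20.   1.] [-0.002  0.003  0.001]
1100 [-56. -10.   1.] [-0.002  0.003  0.001]
1120 [-54.   0.   1.] [-0.002  0.003  0.001]
```

```bash

python3 -m jog '[{"grip":0,"x":0.002,"y":-0.009,"z":0.001,"wx":-0.002,"wy":0.003,"wz":0.001},{"grip":0,"x":0,"y":-0.019,"z":0.001,"wx":-0.002,"wy":0.003,"wz":0.001},{"grip":0,"x":-0.005,"y":-0.028,"z":0.001,"wx":-0.002,"wy":0.003,"wz":0.001},{"grip":0,"x":-0.012,"y":-0.034,"z":0.001,"wx":-0.002,"wy":0.003,"wz":0.001},{"grip":0,"x":-0.022,"y":-0.038,"z":0.001,"wx":-0.002,"wy":0.003,"wz":0.001},{"grip":0,"x":-0.032,"y":-0.038,"z":0.001,"wx":-0.002,"wy":0.003,"wz":0.001},{"grip":0,"x":-0.041,"y":-0.035,"z":0.001,"wx":-0.002,"wy":0.003,"wz":0.001},{"grip":0,"x":-0.049,"y":-0.028,"z":0.001,"wx":-0.002,"wy":0.003,"wz":0.001},{"grip":0,"x":-0.054,"y":-0.02,"z":0.001,"wx":-0.002,"wy":0.003,"wz":0.001},{"grip":0,"x":-0.056,"y":-0.01,"z":0.001,"wx":-0.002,"wy":0.003,"wz":0.001}]'
python3 plan.py 1100 20 12 .029
python3 - <<'E'
from workcell import arm
from h import *
c=arm.camera("side");cv2.imwrite("pics/s7.png",cv2.resize(c["image"][170:270,250:410],None,fx=5,fy=5,interpolation=2))
E
```

```text
t: 10.88
eef_pos: [0.5331, -0.0345, 0.1288]
tool_rot: [[-0.935, -0.355, -0.002], [-0.355, 0.935, -0.007], [0.004, -0.006, -1.0]]
wrist_force: [-2.0, -8.9, -0.1]
width: 0.202
rel [ 0.0271  0.0085 -0.0002] r 0.0284 ang 17.4 t 10.8833 F [-2.  -8.9 -0.1]
1100 [-1.  1. -0.] [-0.006 -0.004 -0.   ]
1120 [ 1. 11. -0.] [-0.006 -0.004 -0.   ]
1140 [ 6. 20. -0.] [-0.006 -0.004 -0.   ]
1160 [14. 27. -0.] [-0.006 -0.004 -0.   ]
1180 [23. 30. -0.] [-0.006 -0.004 -0.   ]
1200 [33. 30. -0.] [-0.006 -0.004 -0.   ]
1220 [42. 27. -0.] [-0.006 -0.004 -0.   ]
1240 [50. 21. -0.] [-0.006 -0.004 -0.   ]
1260 [56. 12. -0.] [-0.006 -0.004 -0.   ]
1280 [57.  2.  0.] [-0.006 -0.004 -0.   ]
1300 [56. -8.  0.] [-0.006 -0.004 -0.   ]
1320 [ 51. -17.   0.] [-0.006 -0.004 -0.   ]
```

View pics/s7.png

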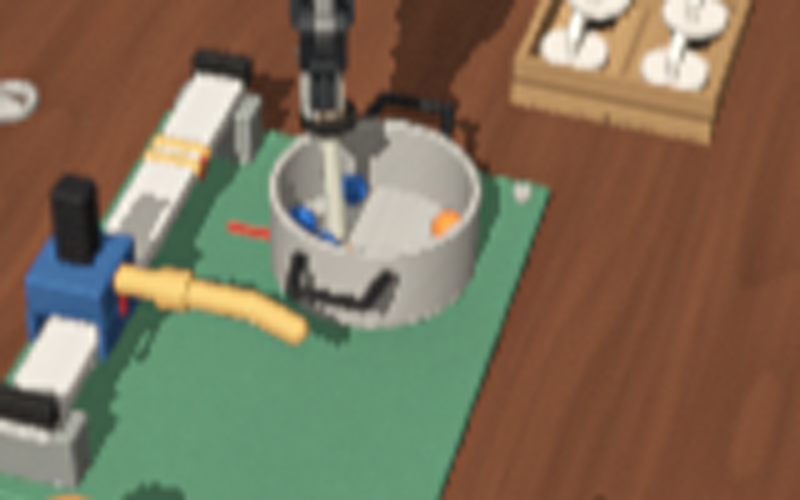

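```bash

python3 -m jog '[{"grip":0,"x":0.007,"y":-0.001,"z":0,"wx":-0.006,"wy":-0.004,"wz":0},{"grip":0,"x":0.016,"y":0.0,"z":-0.002,"wx":-0.006,"wy":-0.004,"wz":0},{"grip":0,"x":0.025,"y":0.001,"z":-0.01,"wx":-0.006,"wy":-0.004,"wz":0},{"grip":0,"x":0.028,"y":0.001,"z":-0.03,"wx":-0.006,"wy":-0.004,"wz":0},{"grip":0,"x":0.028,"y":0.001,"z":-0.06,"wx":-0.006,"wy":-0.004,"wz":0},{"grip":0,"x":0.028,"y":0.001,"z":-0.09,"wx":-0.006,"wy":-0.004,"wz":0},{"grip":0,"x":0.028,"y":0.001,"z":-0.12,"wx":-0.006,"wy":-0.004,"wz":0},{"grip":0,"x":0.028,"y":0.001,"z":-0.12,"wx":-0.006,"wy":-0.004,"wz":0},{"grip":0,"x":0.028,"y":0.001,"z":-0.12,"wx":-0.006,"wy":-0.004,"wz":0},{"grip":0,"x":0.028,"y":0.001,"z":-0.12,"wx":-0.006,"wy":-0.004,"wz":0}]'
python3 - <<'E'
from workcell import arm
from h import *
s=arm.get_state();print(s["eef_pos"],s["qd"].round(3),s["wrist_force"].round(1));print(to(s,[.3986,.3233,.25],np.deg2rad(110.8)))
c=arm.camera("wrist");cv2.imwrite("pics/w8.png",c["image"])
c=arm.camera("side");np.savez("s8.npz",**c);cv2.imwrite("pics/s8.png",cv2.resize(c["image"][130:290,230:430],None,fx=4,fy=3.7,interpolation=2))
E
```

```text
t: 11.77
eef_pos: [0.5048, -0.0414, 0.2491]
tool_rot: [[-0.935, -0.356, -0.002], [-0.356, 0.935, -0.0], [0.002, 0.001, -1.0]]
wrist_force: [0.1, 0.1, -0.7]
width: 0.201
[ 0.50477722 -0.04143205  0.24907662] [ 0.002  0.027 -0.026 -0.004 -0.003  0.   ] [ 0.1  0.1 -0.7]
(array([-0.0306,  0.3786, -0.0008]), array([ 0.0006, -0.002 ,  0.0008]))
```

View pics/w8.png

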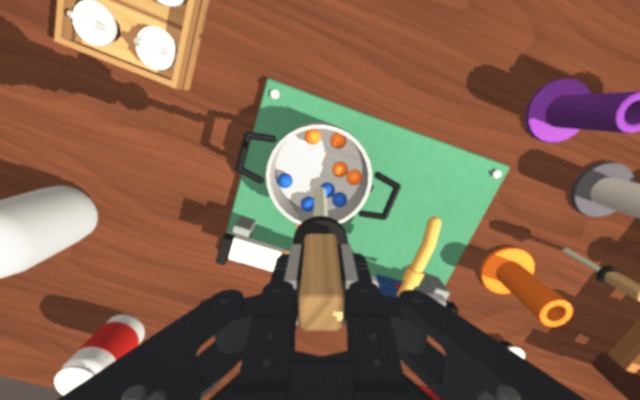

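View pics/s8.png

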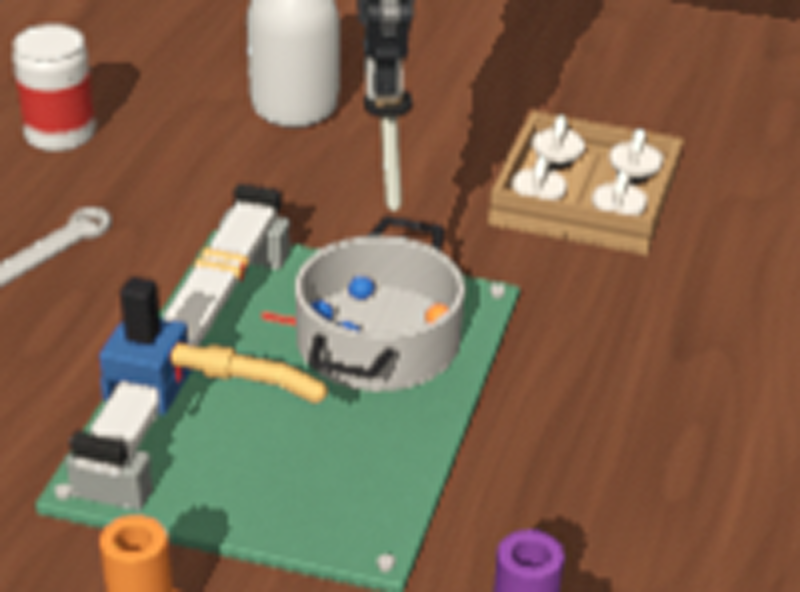

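```bash
python3 -m jog '[{"grip":0,"x":-0.001,"y":0.01,"z":0,"wx":0,"wy":-0.002,"wz":0},{"grip":0,"x":-0.004,"y":0.04,"z":0,"wx":0,"wy":-0.002,"wz":0},{"grip":0,"x":-0.007,"y":0.08,"z":0,"wx":0,"wy":-0.002,"wz":0},{"grip":0,"x":-0.01,"y":0.12,"z":0,"wx":0,"wy":-0.002,"wz":0},{"grip":0,"x":-0.013,"y":0.16,"z":0,"wx":0,"wy":-0.002,"wz":0},{"grip":0,"x":-0.017,"y":0.2,"z":0,"wx":0,"wy":-0.002,"wz":0},{"grip":0,"x":-0.02,"y":0.24,"z":0,"wx":0,"wy":-0.002,"wz":0},{"grip":0,"x":-0.023,"y":0.28,"z":0,"wx":0,"wy":-0.002,"wz":0},{"grip":0,"x":-0.026,"y":0.32,"z":0,"wx":0,"wy":-0.002,"wz":0},{"grip":0,"x":-0.029,"y":0.36,"z":0,"wx":0,"wy":-0.002,"wz":0}]'
python3 -m jog '[{"grip":0,"x":-0.002,"y":0.014,"z":0,"wx":0,"wy":0,"wz":0},{"grip":0,"x":-0.002,"y":0.014,"z":0,"wx":0,"wy":0,"wz":0},{"grip":0,"x":-0.002,"y":0.014,"z":0,"wx":0,"wy":0,"wz":0},{"grip":0,"x":-0.002,"y":0.014,"z":0,"wx":0,"wy":0,"wz":0}]'
python3 - <<'E'
from workcell import arm
from h import *
for n in ("s8",):
    c=np.load("s8.npz");W=full(c);p=np.array([.5048,-.0414])
    m=(np.hypot(W[...,0]-p[0],W[...,1]-p[1])<.025)&(W[...,2]>.13)&(W[...,2]<.225);P=W[m];print("bowl",m.sum(),P[:,2].min())
    for z in np.arange(.14,.225,.02):
        q=P[abs(P[:,2]-z)<.01];print(z.round(2),len(q),q.mean(0).round(4))
s=arm.get_state();print(s["eef_pos"],s["qd"].round(3),s["wrist_force"].round(1));print(to(s,[.3986,.3233,.1162],np.deg2rad(110.8)))
cw=arm.camera("wrist");cv2.imwrite("pics/w9.png",cw["image"]);
c=arm.camera("side");np.savez("s9.npz",**c);W=full(c);p=s["eef_pos"][:2]
m=(np.hypot(W[...,0]-p[0],W[...,1]-p[1])<.025)&(W[...,2]>.13)&(W[...,2]<.225);P=W[m];print(m.sum(),P[:,2].min())
for z in np.arange(.14,.225,.02):
    q=P[abs(P[:,2]-z)<.01];print(z.round(2),len(q),q.mean(0).round(4))
cv2.imwrite("pics/s9.png",cv2.resize(c["image"][220:370,220:420],None,fx=4,fy=4,interpolation=2))
E
```

```text
t: 12.7
eef_pos: [0.4011, 0.307, 0.2471]
tool_rot: [[-0.934, -0.356, -0.005], [-0.356, 0.934, -0.001], [0.005, 0.001, -1.0]]
wrist_force: [0.7, 0.0, -1.8]
width: 0.201
t: 13.03
eef_pos: [0.3973, 0.3201, 0.2462]
tool_rot: [[-0.934, -0.356, -0.007], [-0.356, 0.934, -0.002], [0.007, 0.0, -1.0]]
wrist_force: [-0.5, -0.6, -0.7]
width: 0.203
bowl 91 0.14446385982171717
0.14 4 [ 0.4965 -0.0416  0.1467]
0.16 22 [ 0.4974 -0.0408  0.1601]
0.18 26 [ 0.4983 -0.0407  0.1802]
0.2 22 [ 0.4989 -0.0409  0.1995]
0.22 17 [ 0.5007 -0.0391  0.2176]
[0.39731268 0.32014437 0.24624826] [-0.026 -0.011  0.003 -0.001  0.001 -0.   ] [-0.5 -0.6 -0.7]
(array([-0.0032,  0.0024,  0.13  ]), array([ 0.0003, -0.007 ,  0.0014]))
116 0.14396198890357714
0.14 7 [0.3884 0.3169 0.1474]
0.16 31 [0.3906 0.3189 0.1603]
0.18 31 [0.3912 0.3195 0.1808]
0.2 31 [0.3928 0.3201 0.1997]
0.22 16 [0.3933 0.3205 0.2139]
```

View pics/s9.png

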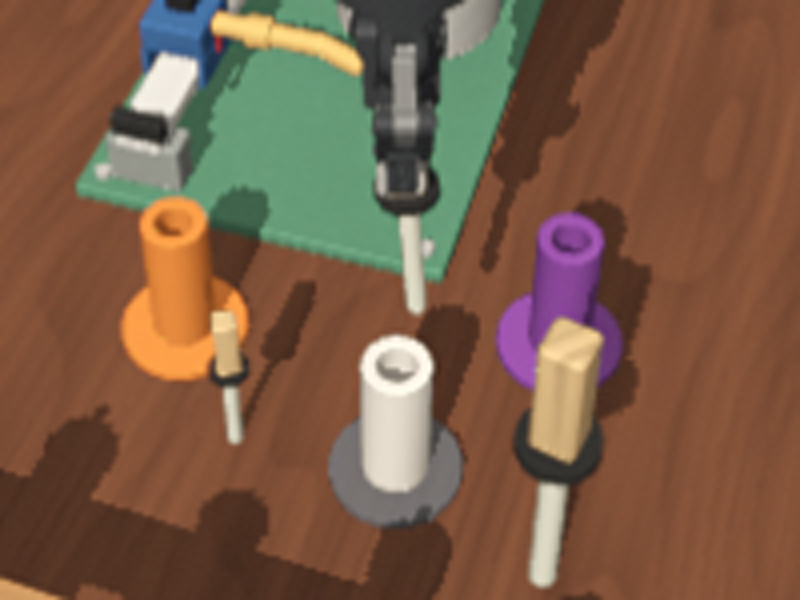

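View pics/w9.png

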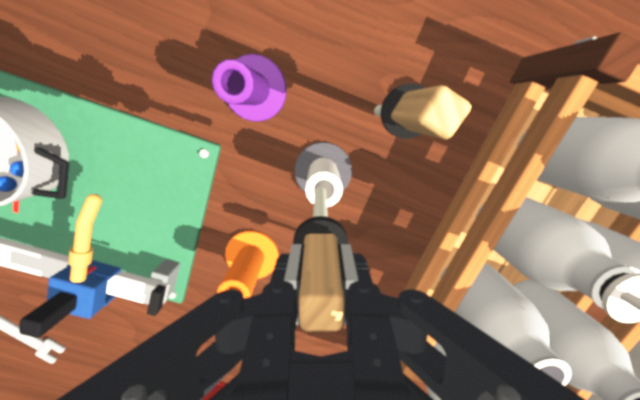

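```bash
python3 - <<'E'
from workcell import arm
from h import *
c=np.load("s9.npz");I=cv2.cvtColor(c["image"],cv2.COLOR_BGR2HSV).astype(int)
# rod pixels in crop
pts_=[]
for v in range(274,300):
    row=c["image"][v,310:335].astype(int);print(v,row.sum(1).tolist() if v%5==0 else '') if v%5==0 else None
    w=np.clip(row.sum(1)-300,0,None)
    if w.sum()>0: pts_.append((v,310+(w*np.arange(25)).sum()/w.sum()))
pts_=np.array(pts_);print(np.polyfit(pts_[:,0],pts_[:,1],1))
s=arm.get_state();R_=R(s);p=s["eef_pos"]
for z in(.03,.06,.106): print("tool-axis rod proj",z,proj(c,p+R_@[0,0,z])[0].round(1), "vertical",proj(c,p+[0,0,-z])[0].round(1))
cw=arm.camera("wrist");T=toolT(s,cw)
print("wrist tip exp",proj(cw,(p+R_@[0,0,.106]),T), "+10mm toolx",proj(cw,(p+R_@[.01,0,.106]),T))
print("mouth exp",proj(cw,np.array([.3988,.3225,.1]),T))
cv2.imwrite("pics/w10.png",cv2.resize(cw["image"][150:250,270:370],None,fx=6,fy=6,interpolation=2))
E
```

```text
275 [377, 376, 376, 380, 379, 379, 383, 383, 372, 396, 593, 635, 627, 581, 485, 389, 380, 384, 381, 381, 382, 383, 386, 388, 372]
280 [378, 380, 378, 379, 378, 377, 379, 380, 380, 390, 486, 621, 632, 602, 525, 474, 564, 542, 439, 388, 386, 387, 384, 301, 196]
285 [336, 328, 338, 349, 371, 380, 384, 386, 408, 413, 419, 604, 635, 620, 558, 429, 389, 384, 377, 380, 378, 325, 207, 251, 258]
290 [255, 262, 265, 269, 263, 262, 257, 259, 259, 257, 295, 511, 627, 630, 591, 507, 323, 318, 282, 290, 264, 255, 258, 261, 269]
295 [257, 257, 260, 262, 261, 269, 270, 270, 263, 260, 253, 371, 615, 637, 613, 545, 349, 267, 254, 260, 252, 259, 270, 270, 275]
[8.84860498e-02 2.97330520e+02]
tool-axis rod proj 0.03 [319.9 273.2] vertical [319.8 273.2]
tool-axis rod proj 0.06 [319.9 283.3] vertical [319.7 283.3]
tool-axis rod proj 0.106 [319.8 297.8] vertical [319.5 297.8]
wrist tip exp [[321.5444389  199.01965584]] +10mm toolx [[321.55915288 188.12246266]]
mouth exp [[323.69467481 189.41011747]]
```

View pics/w10.png

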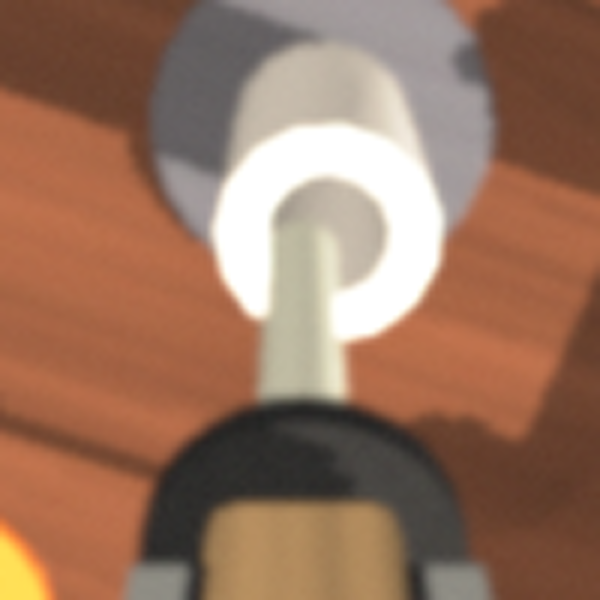

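```bash
python3 - <<'E'
from h import *
c=np.load("s9.npz")
def fit(img,u0,u1,v0,v1):
    o=[]
    for v in range(v0,v1):
        r=img[v,u0:u1].astype(int); sat=r.max(1)-r.min(1); w=np.where((r.sum(1)>430)&(sat<75),r.sum(1)-430,0)
        if w.sum()>100: o.append((v,u0+(w*np.arange(u1-u0)).sum()/w.sum()))
    o=np.array(o);p=np.polyfit(o[:,0],o[:,1],1);return len(o),p.round(4),np.abs(np.polyval(p,o[:,0])-o[:,1]).max().round(2),np.polyval(p,[v0,v1]).round(1)
print("s1",fit(cv2.imread("pics/s1.png"),309,332,274,298))
print("s9",fit(c["image"],309,332,274,298))
P=np.array([.3983,.323,.2459]);print("s1 exp",proj(c,P-[0,0,.03]),proj(c,P-[0,0,.106]))
s8=np.load("s8.npz")["image"];print("s8",fit(s8,320,335,164,185)); P=np.array([.5048,-.0414,.249]);print("s8 exp",proj(c,P-[0,0,.03]),proj(c,P-[0,0,.106]))
z=cv2.imread("pics/s5.png");z=cv2.resize(z,(160,100),interpolation=cv2.INTER_AREA);print("s5",fit(z,70,80,18,36));P=np.array([.5065,-.0421,.167]);print("s5 exp",proj(c,P-[0,0,.03])-[250,170],proj(c,P-[0,0,.106])-[250,170])
E
```

```text
s1 (22, array([-7.370000e-02,  3.402169e+02]), np.float64(2.44), array([320. , 318.3]))
s9 (24, array([6.99000e-02, 3.02793e+02]), np.float64(1.44), array([321.9, 323.6]))
s1 exp [[319.12757313 274.73183555]] [[318.88228462 299.29627494]]
s8 (21, array([5.960000e-02, 3.168918e+02]), np.float64(0.27), array([326.7, 327.9]))
s8 exp [[325.50084722 163.0435841 ]] [[325.04277575 186.26268836]]
s5 (18, array([-2.90000e-02,  7.45482e+01]), np.float64(0.24), array([74. , 73.5]))
s5 exp [[74.49735018 17.74285257]] [[74.09908833 38.98562481]]
```

```bash

python3 -m jog '[{"grip":0,"x":-0.002,"y":0.0015,"z":0,"wx":0,"wy":-0.02,"wz":0.001},{"grip":0,"x":-0.003,"y":0.002,"z":0,"wx":0,"wy":-0.04,"wz":0.001},{"grip":0,"x":-0.003,"y":0.002,"z":0,"wx":0,"wy":-0.06,"wz":0.001},{"grip":0,"x":-0.003,"y":0.002,"z":0,"wx":0,"wy":-0.06,"wz":0.001},{"grip":0,"x":-0.003,"y":0.002,"z":0,"wx":0,"wy":-0.06,"wz":0.001},{"grip":0,"x":-0.003,"y":0.002,"z":0,"wx":0,"wy":-0.06,"wz":0.001}]'
cat > chk.py <<'E'
from workcell import arm
from h import *
import sys
s=arm.get_state();R_=R(s);p=s["eef_pos"];print(p.round(4),R_[:,2].round(4),s["wrist_force"].round(1),s["t"])
cw=arm.camera("wrist");c=arm.camera("side");k=sys.argv[1]
cv2.imwrite(f"pics/w{k}.png",cv2.resize(cw["image"][150:250,270:370],None,fx=6,fy=6,interpolation=2))
np.savez(f"s{k}.npz",**c);np.savez(f"w{k}.npz",**cw)
from h import *
def fit(img,u0,u1,v0,v1):
    o=[]
    for v in range(v0,v1):
        r=img[v,u0:u1].astype(int); sat=r.max(1)-r.min(1); w=np.where((r.sum(1)>430)&(sat<75),r.sum(1)-430,0)
        if w.sum()>100: o.append((v,u0+(w*np.arange(u1-u0)).sum()/w.sum()))
    o=np.array(o);pf=np.polyfit(o[:,0],o[:,1],1);return len(o),pf.round(4),np.polyval(pf,[v0,v1]).round(1)
print(fit(c["image"],314,330,283,297))
print("vert exp",proj(c,p-[0,0,.06]),proj(c,p-[0,0,.1]),"mouth side",proj(c,np.array([.3988,.3225,.1])))
W=full(c);m=(np.hypot(W[...,0]-p[0],W[...,1]-p[1])<.02)&(W[...,2]>p[2]-.1)&(W[...,2]<p[2]-.03);P=W[m]
for z in np.arange(P[:,2].min(),P[:,2].max(),.02): q=P[abs(P[:,2]-z-.01)<.01];print(z.round(3),len(q),q.mean(0).round(4))
T=toolT(s,cw);Ww=full(cw,T);m=(np.hypot(Ww[...,0]-p[0],Ww[...,1]-p[1])<.02)&(Ww[...,2]>p[2]-.1)&(Ww[...,2]<p[2]-.03);P=Ww[m]
for z in np.arange(P[:,2].min(),P[:,2].max(),.02): q=P[abs(P[:,2]-z-.01)<.01];print("w",z.round(3),len(q),q.mean(0).round(4))
print("mouth wrist",proj(cw,np.array([.3988,.3225,.1]),T),"vert tip from grasp",proj(cw,p-R_[:,2]*.019-[0,0,.125],T))
E
python3 chk.py 11
```

```text
t: 13.68
eef_pos: [0.4002, 0.3225, 0.2473]
tool_rot: [[-0.934, -0.353, 0.051], [-0.353, 0.935, 0.021], [-0.055, 0.001, -0.998]]
wrist_force: [0.2, 0.0, -0.9]
width: 0.201
[0.4002 0.3225 0.2473] [ 0.051   0.0206 -0.9985] [ 0.2  0.  -0.9] 13.6833
(14, array([-7.870000e-02,  3.415485e+02]), array([319.3, 318.2]))
vert exp [[318.1899196  283.88219827]] [[318.08867176 296.59261188]] mouth side [[318.61784565 310.84036384]]
0.148 29 [0.3981 0.3235 0.1577]
0.168 33 [0.398  0.3238 0.1775]
0.188 35 [0.3982 0.3237 0.1981]
0.208 13 [0.3981 0.3239 0.2128]
w 0.148 93 [0.3949 0.3186 0.1579]
w 0.168 119 [0.3949 0.3188 0.1781]
w 0.188 134 [0.3948 0.3189 0.1965]
mouth wrist [[321.83661578 177.87018601]] vert tip from grasp [[321.36919232 191.62551158]]
```

View pics/w11.png

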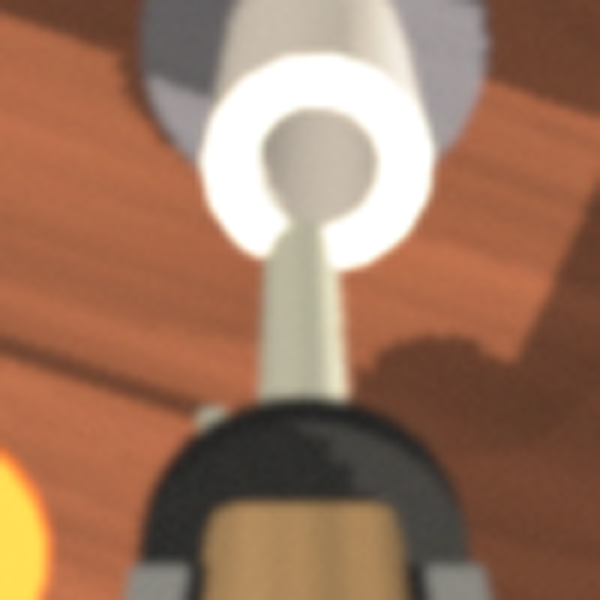

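```bash

python3 -m jog '[{"grip":0,"x":0,"y":0.0023,"z":0.005,"wx":0,"wy":0,"wz":0},{"grip":0,"x":0,"y":0.0023,"z":0.015,"wx":0,"wy":0,"wz":0},{"grip":0,"x":0.001,"y":0.0023,"z":0.03,"wx":0,"wy":0,"wz":0},{"grip":0,"x":0.0018,"y":0.0023,"z":0.045,"wx":0,"wy":0,"wz":0},{"grip":0,"x":0.0024,"y":0.0023,"z":0.06,"wx":0,"wy":0,"wz":0},{"grip":0,"x":0.0024,"y":0.0023,"z":0.06,"wx":0,"wy":0,"wz":0},{"grip":0,"x":0.0024,"y":0.0023,"z":0.06,"wx":0,"wy":0,"wz":0},{"grip":0,"x":0.0024,"y":0.0023,"z":0.06,"wx":0,"wy":0,"wz":0}]'
python3 chk.py 12
```

```text
t: 14.45
eef_pos: [0.4006, 0.3253, 0.1873]
tool_rot: [[-0.934, -0.354, 0.051], [-0.353, 0.935, 0.021], [-0.055, 0.001, -0.998]]
wrist_force: [-0.4, 0.3, -0.2]
width: 0.204
[0.4006 0.3253 0.1873] [ 0.0509  0.0205 -0.9985] [-0.4  0.3 -0.2] 14.45
(1, array([  0.5369, 158.9338]), array([310.9, 318.4]))
vert exp [[317.43514465 303.69082878]] [[317.3613335  315.28547927]] mouth side [[318.61784565 310.84036384]]
0.087 209 [0.3979 0.3287 0.0982]
0.107 29 [0.3986 0.3269 0.1175]
0.127 29 [0.3989 0.3269 0.1369]
0.147 15 [0.3986 0.3274 0.1516]
w 0.087 950 [0.3967 0.3232 0.099 ]
w 0.107 121 [0.3952 0.3217 0.1181]
w 0.127 132 [0.3952 0.3217 0.1365]
mouth wrist [[318.97493006 197.3361413 ]] vert tip from grasp [[321.37365787 191.63899199]]chk.py:14: RankWarning: Polyfit may be poorly conditioned
  o=np.array(o);pf=np.polyfit(o[:,0],o[:,1],1);return len(o),pf.round(4),np.polyval(pf,[v0,v1]).round(1)
```

View pics/w12.png

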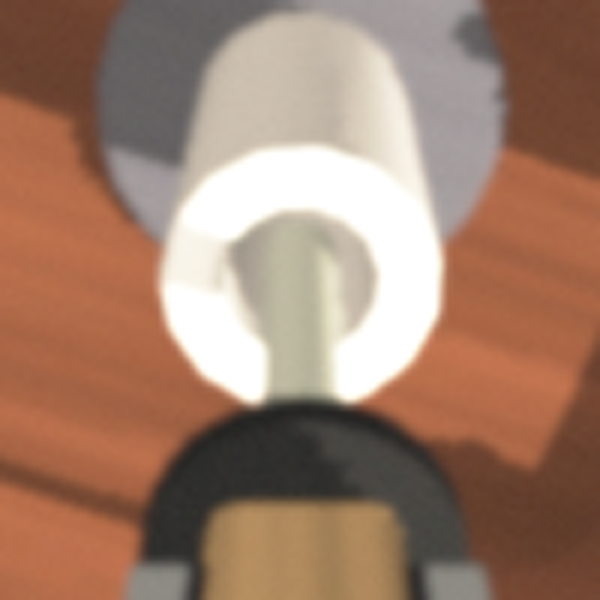

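```bash

python3 -m jog '[{"grip":0,"x":0.0006,"y":0,"z":0.01,"wx":0,"wy":0,"wz":0},{"grip":0,"x":0.0014,"y":0,"z":0.025,"wx":0,"wy":0,"wz":0},{"grip":0,"x":0.0022,"y":0,"z":0.04,"wx":0,"wy":0,"wz":0},{"grip":0,"x":0.003,"y":0,"z":0.054,"wx":0,"wy":0,"wz":0},{"grip":0,"x":0.0034,"y":0,"z":0.062,"wx":0,"wy":0,"wz":0},{"grip":0,"x":0.0037,"y":0,"z":0.067,"wx":0,"wy":0,"wz":0},{"grip":0,"x":0.0038,"y":0,"z":0.069,"wx":0,"wy":0,"wz":0},{"grip":0,"x":0.0038,"y":0,"z":0.069,"wx":0,"wy":0,"wz":0}]'
python3 -m jog '[{"grip":0,"x":0,"y":0,"z":0.001,"wx":0,"wy":0,"wz":0},{"grip":0,"x":0,"y":0,"z":0.002,"wx":0,"wy":0,"wz":0},{"grip":0,"x":0,"y":0,"z":0.002,"wx":0,"wy":0,"wz":0}]'
python3 - <<'E'
from workcell import arm
from h import *
c=arm.camera("side");np.savez("s13.npz",**c)
cv2.imwrite("pics/s13.png",cv2.resize(c["image"][240:360,260:400],None,fx=5.5,fy=5,interpolation=2))
E
```

```text
t: 15.22
eef_pos: [0.4011, 0.3258, 0.1188]
tool_rot: [[-0.934, -0.354, 0.052], [-0.353, 0.935, 0.022], [-0.056, 0.002, -0.998]]
wrist_force: [-0.6, 0.0, -0.2]
width: 0.203
t: 15.47
eef_pos: [0.4015, 0.3261, 0.1173]
tool_rot: [[-0.934, -0.354, 0.053], [-0.353, 0.935, 0.022], [-0.057, 0.002, -0.998]]
wrist_force: [0.3, 0.1, -0.4]
width: 0.198
```

View pics/s13.png

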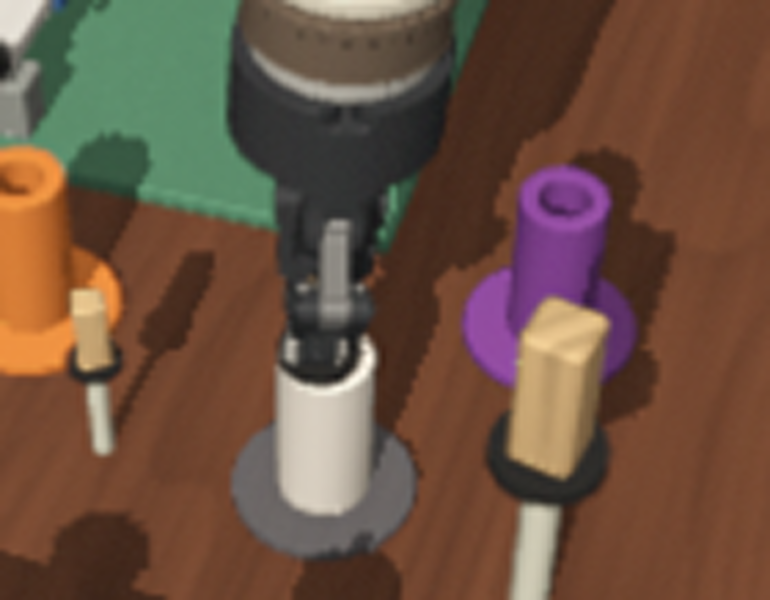

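```bash

python3 -m jog '[{"grip":0,"x":0.001,"y":-0.0006,"z":0.001,"wx":0,"wy":0,"wz":0},{"grip":0,"x":0.0013,"y":-0.0006,"z":0.002,"wx":0,"wy":0,"wz":0},{"grip":0,"x":0.0013,"y":-0.0006,"z":0.002,"wx":0,"wy":0,"wz":0},{"grip":0,"x":0.0013,"y":-0.0006,"z":0.002,"wx":0,"wy":0,"wz":0}]'
python3 -m jog '[{"grip":0,"x":0,"y":0,"z":0.001,"wx":0,"wy":0,"wz":0},{"grip":0,"x":0,"y":0,"z":0.0015,"wx":0,"wy":0,"wz":0},{"grip":0,"x":0,"y":0,"z":0.0015,"wx":0,"wy":0,"wz":0}]'
```

```text
t: 15.85
eef_pos: [0.4009, 0.3253, 0.1162]
tool_rot: [[-0.934, -0.354, 0.054], [-0.353, 0.935, 0.023], [-0.059, 0.002, -0.998]]
wrist_force: [-0.7, -2.1, 5.0]
width: 0.204
t: 16.1
eef_pos: [0.401, 0.3253, 0.1161]
tool_rot: [[-0.934, -0.353, 0.055], [-0.353, 0.935, 0.024], [-0.06, 0.003, -0.998]]
wrist_force: [-3.2, -3.2, 9.5]
width: 0.204
```

```bash

python3 -m jog '[{"grip":30,"x":0,"y":0,"z":-0.001,"wx":0,"wy":0,"wz":0},{"grip":60,"x":0,"y":0,"z":-0.001,"wx":0,"wy":0,"wz":0},{"grip":100,"x":0,"y":0,"z":-0.001,"wx":0,"wy":0,"wz":0},{"grip":100,"x":0,"y":0,"z":-0.001,"wx":0,"wy":0,"wz":0},{"grip":100,"x":0,"y":0,"z":-0.001,"wx":0,"wy":0,"wz":0},{"grip":100,"x":0,"y":0,"z":-0.001,"wx":0,"wy":0,"wz":0},{"grip":100,"x":0,"y":0,"z":-0.001,"wx":0,"wy":0,"wz":0}]'
python3 -m jog '[{"grip":100,"x":0,"y":0,"z":-0.01,"wx":0,"wy":0,"wz":0},{"grip":100,"x":0,"y":0,"z":-0.03,"wx":0,"wy":0,"wz":0},{"grip":100,"x":0,"y":0,"z":-0.06,"wx":0,"wy":0,"wz":0},{"grip":100,"x":0,"y":0,"z":-0.09,"wx":0,"wy":0,"wz":0},{"grip":100,"x":0,"y":0,"z":-0.12,"wx":0,"wy":0,"wz":0},{"grip":100,"x":0,"y":0,"z":-0.12,"wx":0,"wy":0.03,"wz":0.17},{"grip":100,"x":0,"y":0,"z":-0.12,"wx":0,"wy":0.06,"wz":0.34},{"grip":100,"x":0,"y":0,"z":-0.12,"wx":0,"wy":0.06,"wz":0.34},{"grip":100,"x":0,"y":0,"z":-0.12,"wx":0,"wy":0.06,"wz":0.34}]'
python3 - <<'E'
from workcell import arm
from h import *
s=arm.get_state();print(s["eef_pos"],s["qd"].round(3));print(to(s,[.6205,.1005,.25],np.deg2rad(91.8)))
c=arm.camera("side");np.savez("s14.npz",**c);W=full(c)
m=(np.hypot(W[...,0]-.399,W[...,1]-.3225)<.04)&(W[...,2]>.115);P=W[m];print(m.sum(),P.min(0).round(4),P.max(0).round(4),P.mean(0).round(4))
for z in np.arange(.115,.165,.015): q=P[abs(P[:,2]-z)<.0075];print(z,len(q),q.mean(0).round(4))
m=(np.hypot(W[...,0]-.621,W[...,1]-.1)<.05)&(W[...,2]>.135);print("handle",m.sum(),W[m].mean(0))
cv2.imwrite("pics/s14.png",cv2.resize(c["image"][170:370,220:420],None,fx=3.5,fy=3,interpolation=2))
E
```

```text
t: 16.68
eef_pos: [0.4009, 0.3252, 0.1169]
tool_rot: [[-0.934, -0.353, 0.055], [-0.353, 0.935, 0.023], [-0.059, 0.003, -0.998]]
wrist_force: [-0.0, 0.1, -0.7]
width: 1.005
t: 17.43
eef_pos: [0.3949, 0.3226, 0.2376]
tool_rot: [[-1.0, -0.02, -0.003], [-0.02, 1.0, 0.013], [0.003, 0.013, -1.0]]
wrist_force: [0.3, 0.5, 0.0]
width: 1.004
[0.39489748 0.32258094 0.23756402] [ 0.006 -0.005 -0.03  -0.023 -0.008 -0.12 ]
(array([-0.2212, -0.2263, -0.016 ]), array([ 0.0127, -0.003 , -0.0119]))
7059 [0.359  0.2829 0.1153] [0.4388 0.3624 0.6928] [0.3924 0.3419 0.5087]
0.115 18 [0.3965 0.3316 0.118 ]
0.13 41 [0.397  0.3321 0.1295]
0.14500000000000002 40 [0.3972 0.3323 0.1447]
0.16 86 [0.3987 0.3276 0.1611]
handle 70 [0.61979111 0.10340927 0.14462524]
```

View pics/s14.png

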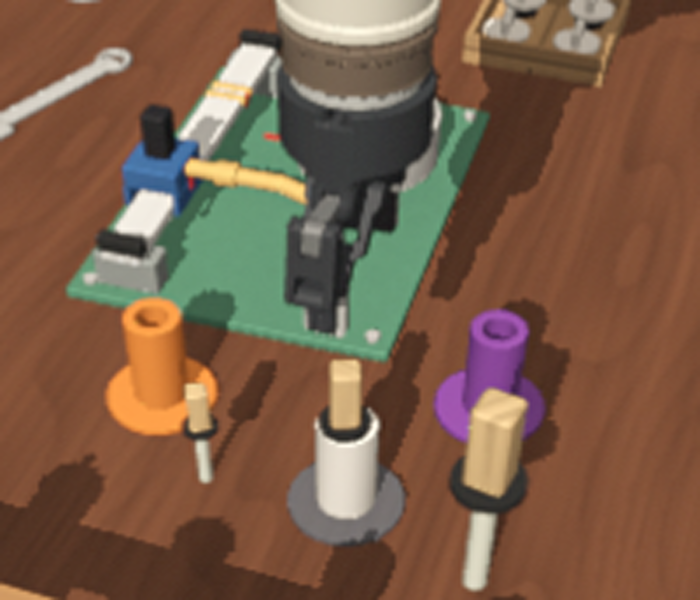

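```bash

python3 -m jog '[{"grip":100,"x":-0.015,"y":-0.015,"z":-0.002,"wx":0.012,"wy":-0.003,"wz":-0.012},{"grip":100,"x":-0.04,"y":-0.041,"z":-0.004,"wx":0.012,"wy":-0.003,"wz":-0.012},{"grip":100,"x":-0.066,"y":-0.068,"z":-0.006,"wx":0.012,"wy":-0.003,"wz":-0.012},{"grip":100,"x":-0.092,"y":-0.094,"z":-0.008,"wx":0.012,"wy":-0.003,"wz":-0.012},{"grip":100,"x":-0.118,"y":-0.121,"z":-0.01,"wx":0.012,"wy":-0.003,"wz":-0.012},{"grip":100,"x":-0.144,"y":-0.147,"z":-0.012,"wx":0.012,"wy":-0.003,"wz":-0.012},{"grip":100,"x":-0.17,"y":-0.174,"z":-0.014,"wx":0.012,"wy":-0.003,"wz":-0.012},{"grip":100,"x":-0.196,"y":-0.2,"z":-0.016,"wx":0.012,"wy":-0.003,"wz":-0.012},{"grip":100,"x":-0.215,"y":-0.22,"z":-0.016,"wx":0.012,"wy":-0.003,"wz":-0.012},{"grip":100,"x":-0.221,"y":-0.226,"z":-0.016,"wx":0.012,"wy":-0.003,"wz":-0.012}]'
python3 -m jog '[{"grip":100,"x":0,"y":0,"z":0.01,"wx":0,"wy":0,"wz":0},{"grip":100,"x":0,"y":0,"z":0.02,"wx":0,"wy":0,"wz":0},{"grip":100,"x":0,"y":0,"z":0.02,"wx":0,"wy":0,"wz":0},{"grip":100,"x":0,"y":0,"z":0.02,"wx":0,"wy":0,"wz":0}]'
python3 - <<'E'
from workcell import arm
from h import *
s=arm.get_state();p=s["eef_pos"];print(p,s["qd"].round(3))
c=arm.camera("wrist");T=toolT(s,c);W=full(c,T);np.savez("w15.npz",**c)
m=(np.hypot(W[...,0]-.6205,W[...,1]-.1005)<.03)&(W[...,2]>.138)&(W[...,2]<.16);P=W[m];print("top",m.sum(),P.mean(0).round(4),cv2.minAreaRect((P[:,:2]*1000).astype(np.float32)))
m=(np.hypot(W[...,0]-.6205,W[...,1]-.1005)<.03)&(W[...,2]>.105)&(W[...,2]<.16);P=W[m];print("all",m.sum(),P.min(0).round(4),P.max(0).round(4))
print(to(s,[.6205,.1005,.108],np.deg2rad(91.8)))
cv2.imwrite("pics/w15.png",c["image"])
E
```

```text
t: 18.32
eef_pos: [0.6231, 0.0978, 0.2491]
tool_rot: [[-0.999, -0.033, 0.001], [-0.033, 0.999, -0.001], [-0.001, -0.001, -1.0]]
wrist_force: [0.2, 1.1, -0.3]
width: 0.998
t: 18.65
eef_pos: [0.6212, 0.099, 0.2277]
tool_rot: [[-0.999, -0.036, -0.003], [-0.036, 0.999, -0.001], [0.003, -0.001, -1.0]]
wrist_force: [-0.6, -0.3, 0.1]
width: 1.004
[0.62122678 0.09902466 0.22773871] [ 0.004 -0.015  0.034  0.008 -0.002  0.002]
top 604 [0.6195 0.0983 0.1472] ((620.7235717773438, 98.27936553955078), (19.982444763183594, 18.88085174560547), 1.8385059833526611)
all 823 [0.6107 0.0882 0.1051] [0.6307 0.108  0.1495]
(array([0.0003, 0.0016, 0.1197]), array([-0.0011, -0.0027,  0.0042]))
```

View pics/w15.png

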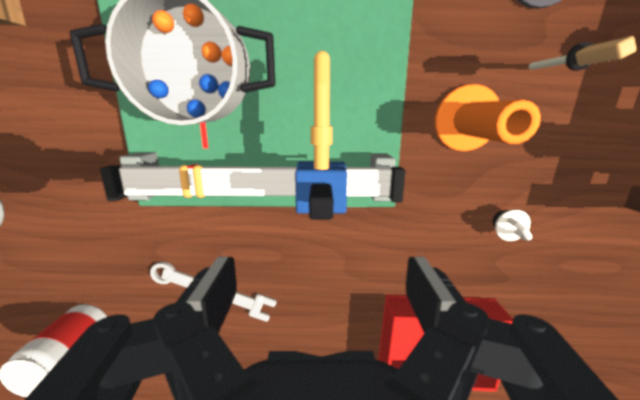

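```bash

python3 - <<'E'
from h import *
from workcell import arm
c=np.load("w15.npz");s=arm.get_state();T=toolT(s,c);W=full(c,T);hsv=cv2.cvtColor(c["image"],cv2.COLOR_BGR2HSV)
m=(hsv[...,0]>12)&(hsv[...,0]<32)&(hsv[...,1]>80)&(abs(W[...,0]-.62)<.03)&(abs(W[...,1]+.04)<.03)&(W[...,2]>.05);P=W[m];print("brass",m.sum(),P.mean(0).round(4),P.min(0).round(3),P.max(0).round(3))
E
python3 -m jog '[{"grip":100,"x":0.0002,"y":-0.0004,"z":0.02,"wx":-0.001,"wy":-0.003,"wz":0.004},{"grip":100,"x":0.0002,"y":-0.0004,"z":0.045,"wx":-0.001,"wy":-0.003,"wz":0.004},{"grip":100,"x":0.0002,"y":-0.0004,"z":0.07,"wx":-0.001,"wy":-0.003,"wz":0.004},{"grip":100,"x":0.0002,"y":-0.0004,"z":0.095,"wx":-0.001,"wy":-0.003,"wz":0.004},{"grip":100,"x":0.0002,"y":-0.0004,"z":0.11,"wx":-0.001,"wy":-0.003,"wz":0.004},{"grip":100,"x":0.0002,"y":-0.0004,"z":0.117,"wx":-0.001,"wy":-0.003,"wz":0.004},{"grip":100,"x":0.0002,"y":-0.0004,"z":0.117,"wx":-0.001,"wy":-0.003,"wz":0.004},{"grip":100,"x":0.0002,"y":-0.0004,"z":0.117,"wx":-0.001,"wy":-0.003,"wz":0.004}]'
python3 -m jog '[{"grip":0,"x":0,"y":0,"z":0,"wx":0,"wy":0,"wz":0},{"grip":0,"x":0,"y":0,"z":0,"wx":0,"wy":0,"wz":0},{"grip":0,"x":0,"y":0,"z":0,"wx":0,"wy":0,"wz":0},{"grip":0,"x":0,"y":0,"z":0,"wx":0,"wy":0,"wz":0},{"grip":0,"x":0,"y":0,"z":0,"wx":0,"wy":0,"wz":0},{"grip":0,"x":0,"y":0,"z":0,"wx":0,"wy":0,"wz":0},{"grip":0,"x":0,"y":0,"z":0,"wx":0,"wy":0,"wz":0},{"grip":0,"x":0,"y":0,"z":0,"wx":0,"wy":0,"wz":0},{"grip":0,"x":0,"y":0,"z":0,"wx":0,"wy":0,"wz":0},{"grip":0,"x":0,"y":0,"z":0,"wx":0,"wy":0,"wz":0}]' 60
python3 - <<'E'
from workcell import arm
from h import *
s=arm.get_state();p=s["eef_pos"];print(p,s["qd"].round(3),s["wrist_force"],s["width"]*85)
c=arm.camera("wrist");cv2.imwrite("pics/w16.png",c["image"])
E
```

```text
brass 488 [ 0.6249 -0.0404  0.0646] [ 0.608 -0.055  0.053] [ 0.644 -0.029  0.067]
t: 19.37
eef_pos: [0.6217, 0.0994, 0.1127]
tool_rot: [[-0.999, -0.033, 0.003], [-0.033, 0.999, 0.0], [-0.003, 0.0, -1.0]]
wrist_force: [0.7, -0.5, 0.6]
width: 1.0
t: 20.2
eef_pos: [0.6219, 0.0993, 0.1132]
tool_rot: [[-0.999, -0.033, 0.004], [-0.033, 0.999, 0.0], [-0.004, 0.0, -1.0]]
wrist_force: [-1.5, -0.4, 4.6]
width: 0.224
[0.6219369  0.09932672 0.1132441 ] [ 0.001  0.002 -0.001  0.    -0.     0.001] [-1.53731161 -0.43993545  4.63716516] 19.025579890916724
```

View pics/w16.png

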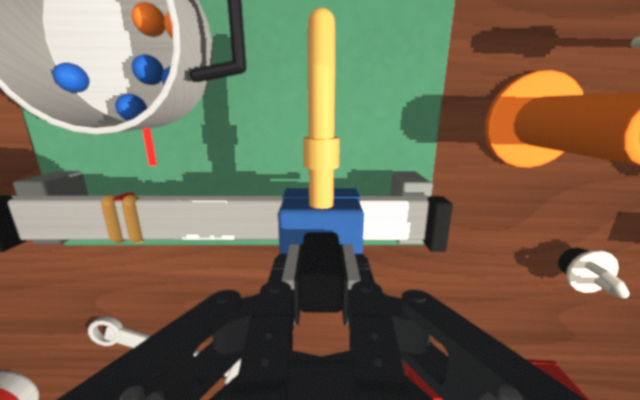

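```bash

python3 -m jog '[{"grip":0,"x":0,"y":-0.006,"z":0,"wx":0,"wy":0.003,"wz":0},{"grip":0,"x":0,"y":-0.018,"z":0,"wx":0,"wy":0.003,"wz":0},{"grip":0,"x":0,"y":-0.03,"z":0,"wx":0,"wy":0.003,"wz":0},{"grip":0,"x":0,"y":-0.042,"z":0,"wx":0,"wy":0.003,"wz":0},{"grip":0,"x":0,"y":-0.054,"z":0,"wx":0,"wy":0.003,"wz":0},{"grip":0,"x":0,"y":-0.066,"z":0,"wx":0,"wy":0.003,"wz":0},{"grip":0,"x":0,"y":-0.078,"z":0,"wx":0,"wy":0.003,"wz":0},{"grip":0,"x":0,"y":-0.09,"z":0,"wx":0,"wy":0.003,"wz":0},{"grip":0,"x":0,"y":-0.098,"z":0,"wx":0,"wy":0.003,"wz":0},{"grip":0,"x":0,"y":-0.098,"z":0,"wx":0,"wy":0.003,"wz":0}]' 
cat > st.py <<'E'
from workcell import arm
from h import *
s=arm.get_state();p=s["eef_pos"];y=np.array([-.0312,.9995,0]);print("t",s["t"],p.round(4),"along to notch est",((p-[.6247,-.0404,0])@y).round(4),"F along",(s["wrist_force"]@y).round(2),"F",s["wrist_force"].round(1),"M",np.round(s["moment"],2),"w",np.round(s["width"]*85,1))
x=np.array([.9995,.0312,0]);print("lat",((p-[.6247,-.0404,0])@x).round(4),to(s,p,np.deg2rad(91.8))[1])
E
python3 st.py
```

```text
t: 21.08
eef_pos: [0.625, -0.0015, 0.1133]
tool_rot: [[-1.0, -0.03, 0.001], [-0.03, 1.0, -0.001], [-0.001, -0.001, -1.0]]
wrist_force: [-2.2, -1.8, 5.1]
width: 0.225
t 21.0833 [ 0.625  -0.0015  0.1133] along to notch est 0.0388 F along -1.74 F [-2.2 -1.8  5.1] M [-0.1   0.18  0.15] w 19.1
lat 0.0016 [-0.0014  0.0007 -0.0014]
```

```bash

python3 -m jog '[{"grip":0,"x":0,"y":-0.004,"z":0,"wx":0,"wy":0,"wz":0},{"grip":0,"x":0,"y":-0.009,"z":0,"wx":0,"wy":0,"wz":0},{"grip":0,"x":0,"y":-0.014,"z":0,"wx":0,"wy":0,"wz":0},{"grip":0,"x":0,"y":-0.018,"z":0,"wx":0,"wy":0,"wz":0},{"grip":0,"x":0,"y":-0.02,"z":0,"wx":0,"wy":0,"wz":0},{"grip":0,"x":0,"y":-0.02,"z":0,"wx":0,"wy":0,"wz":0}]' >/dev/null; python3 st.py
for i in 1; do python3 -m jog '[{"grip":0,"x":0,"y":-0.001,"z":0,"wx":0,"wy":0,"wz":0},{"grip":0,"x":0,"y":-0.002,"z":0,"wx":0,"wy":0,"wz":0},{"grip":0,"x":0,"y":-0.003,"z":0,"wx":0,"wy":0,"wz":0}]' >/dev/null; python3 st.py
python3 -m jog '[{"grip":0,"x":0,"y":-0.001,"z":0,"wx":0,"wy":0,"wz":0},{"grip":0,"x":0,"y":-0.002,"z":0,"wx":0,"wy":0,"wz":0}]' >/dev/null; python3 st.py
python3 -m jog '[{"grip":0,"x":0,"y":-0.001,"z":0,"wx":0,"wy":0,"wz":0},{"grip":0,"x":0,"y":-0.002,"z":0,"wx":0,"wy":0,"wz":0}]' >/dev/null; python3 st.py
done
```

```text
t 21.5833 [ 0.6257 -0.0221  0.1133] along to notch est 0.0183 F along -0.53 F [-2.3 -0.6  4.2] M [0.16 0.12 0.18] w 19.1
lat 0.0015 [-0.002   0.0007 -0.0018]
t 21.8333 [ 0.6258 -0.0248  0.1132] along to notch est 0.0155 F along 1.24 F [-2.3  1.2  3.2] M [0.48 0.16 0.1 ] w 19.2
lat 0.0015 [-0.0018  0.0007 -0.0013]
t 22.0 [ 0.6258 -0.0263  0.1133] along to notch est 0.0141 F along 4.85 F [-1.1  4.8  5.4] M [0.97 0.16 0.17] w 19.1
lat 0.0016 [-0.0007  0.0008 -0.0008]
t 22.1667 [ 0.6258 -0.0268  0.1133] along to notch est 0.0136 F along 7.13 F [-2.1  7.1  3.9] M [1.16 0.14 0.  ] w 19.1
lat 0.0016 [0.0019 0.0007 0.0003]
```

```bash

python3 -m jog '[{"grip":0,"x":0,"y":-0.002,"z":0,"wx":0,"wy":0,"wz":0},{"grip":0,"x":0,"y":-0.003,"z":0,"wx":0,"wy":0,"wz":0},{"grip":0,"x":0,"y":-0.004,"z":0,"wx":0,"wy":0,"wz":0}]' >/dev/null; python3 st.py
python3 -m jog '[{"grip":0,"x":0,"y":-0.002,"z":0,"wx":0,"wy":0,"wz":0},{"grip":0,"x":0,"y":-0.003,"z":0,"wx":0,"wy":0,"wz":0},{"grip":0,"x":0,"y":-0.004,"z":0,"wx":0,"wy":0,"wz":0}]' >/dev/null; python3 st.py
```

```text
t 22.4167 [ 0.6259 -0.0296  0.1133] along to notch est 0.0108 F along 5.24 F [-1.9  5.2  4.1] M [ 0.65  0.16 -0.05] w 19.1
lat 0.0016 [0.0032 0.0007 0.0013]
t 22.6667 [ 0.626  -0.0332  0.1133] along to notch est 0.0072 F along 4.29 F [-2.5  4.2  3.9] M [ 0.28  0.15 -0.08] w 19.4
lat 0.0016 [0.0031 0.0005 0.0018]
```

```bash

python3 -m jog '[{"grip":0,"x":0,"y":-0.001,"z":0,"wx":0,"wy":0,"wz":0},{"grip":0,"x":0,"y":-0.002,"z":0,"wx":0,"wy":0,"wz":0}]' >/dev/null; python3 st.py
python3 -m jog '[{"grip":0,"x":0,"y":-0.001,"z":0,"wx":0,"wy":0,"wz":0},{"grip":0,"x":0,"y":-0.002,"z":0,"wx":0,"wy":0,"wz":0}]' >/dev/null; python3 st.py
python3 -m jog '[{"grip":0,"x":0,"y":-0.001,"z":0,"wx":0,"wy":0,"wz":0},{"grip":0,"x":0,"y":-0.002,"z":0,"wx":0,"wy":0,"wz":0}]' >/dev/null; python3 st.py
```

```text
t 22.8333 [ 0.6261 -0.0353  0.1133] along to notch est 0.005 F along 3.03 F [-1.6  3.   3.7] M [ 0.12  0.08 -0.06] w 19.3
lat 0.0015 [0.0026 0.0005 0.0017]
t 23.0 [ 0.6262 -0.0378  0.1133] along to notch est 0.0026 F along 1.81 F [-1.9  1.8  4.8] M [ 0.09  0.09 -0.04] w 19.2
lat 0.0015 [0.002  0.0005 0.0014]
t 23.1667 [ 0.6262 -0.0403  0.1133] along to notch est 0.0001 F along 3.5 F [-2.3  3.4  4.1] M [ 0.34  0.12 -0.08] w 19.0
lat 0.0015 [0.0017 0.0005 0.001 ]
```

```bash

python3 -m jog '[{"grip":0,"x":0,"y":0,"z":0,"wx":0,"wy":0,"wz":0},{"grip":0,"x":0,"y":0,"z":0,"wx":0,"wy":0,"wz":0},{"grip":0,"x":0,"y":0,"z":0,"wx":0,"wy":0,"wz":0}]' >/dev/null; python3 st.py
python3 - <<'E'
from workcell import arm
from h import *
s=arm.get_state();c=arm.camera("wrist");T=toolT(s,c);W=full(c,T);np.savez("w17.npz",**c)
cv2.imwrite("pics/w17.png",c["image"])
c=arm.camera("side");np.savez("s17.npz",**c)
cv2.imwrite("pics/s17.png",cv2.resize(c["image"][150:280,220:380],None,fx=5,fy=4.6,interpolation=2))
hsv=cv2.cvtColor(np.load("w17.npz")["image"],cv2.COLOR_BGR2HSV)
d=np.array([.0312,-.9995]);
for nm,lo,hi in(("blue",100,130),):
    m=(hsv[...,0]>lo)&(hsv[...,0]<hi)&(hsv[...,1]>100)&(abs(W[...,0]-.62)<.03)&(abs(W[...,1]+.04)<.05)&(W[...,2]>.06);P=W[m];print(nm,m.sum(),P.min(0).round(4),P.max(0).round(4),np.percentile(P[:,1],[1,99]).round(4))
E
```

```text
t 23.4167 [ 0.6262 -0.0404  0.1133] along to notch est -0.0 F along 0.71 F [-1.6  0.7  3.5] M [0.18 0.13 0.  ] w 19.0
lat 0.0015 [0.0016 0.0005 0.001 ]
blue 3646 [ 0.6024 -0.0659  0.0602] [ 0.6318 -0.016   0.122 ] [-0.0647 -0.0174]
```

View pics/w17.png

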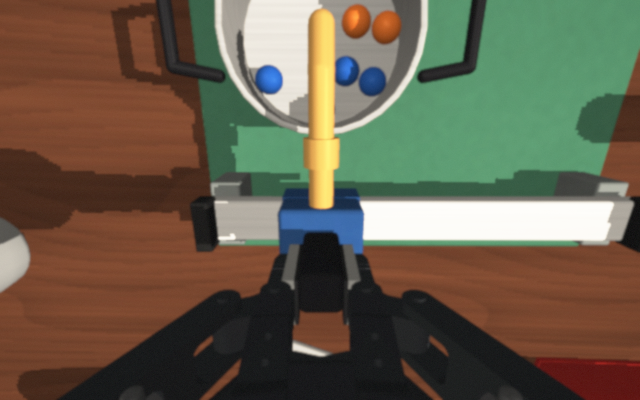

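View pics/s17.png

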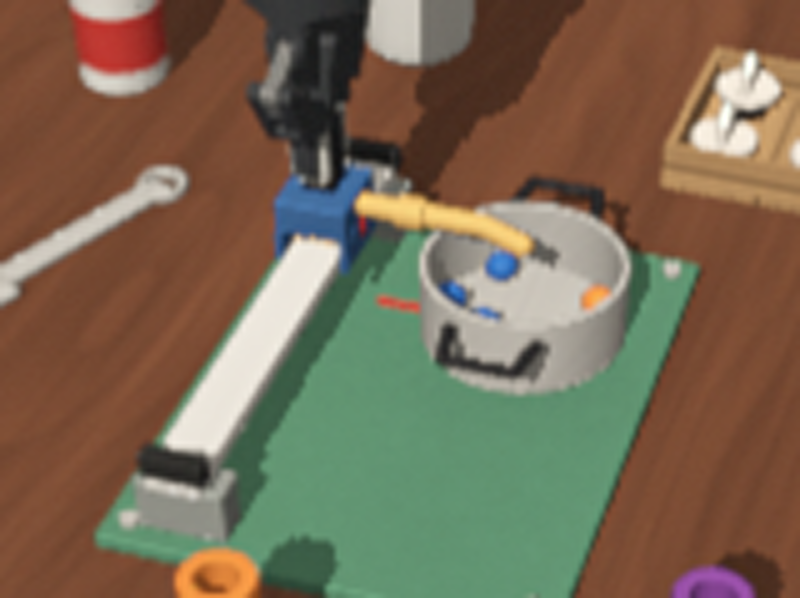

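```bash

python3 -m jog '[{"grip":0,"x":0,"y":-0.001,"z":0,"wx":0,"wy":0,"wz":0},{"grip":0,"x":0,"y":-0.002,"z":0,"wx":0,"wy":0,"wz":0},{"grip":0,"x":0,"y":-0.002,"z":0,"wx":0,"wy":0,"wz":0},{"grip":0,"x":0,"y":-0.002,"z":0,"wx":0,"wy":0,"wz":0}]' >/dev/null; python3 st.py
python3 -m jog '[{"grip":0,"x":0,"y":0.001,"z":0,"wx":0,"wy":0,"wz":0},{"grip":0,"x":0,"y":0.002,"z":0,"wx":0,"wy":0,"wz":0},{"grip":0,"x":0,"y":0.002,"z":0,"wx":0,"wy":0,"wz":0},{"grip":0,"x":0,"y":0.002,"z":0,"wx":0,"wy":0,"wz":0}]' >/dev/null; python3 st.py
python3 -m jog '[{"grip":0,"x":0,"y":0.001,"z":0,"wx":0,"wy":0,"wz":0},{"grip":0,"x":0,"y":0.002,"z":0,"wx":0,"wy":0,"wz":0},{"grip":0,"x":0,"y":0.002,"z":0,"wx":0,"wy":0,"wz":0},{"grip":0,"x":0,"y":0.002,"z":0,"wx":0,"wy":0,"wz":0}]' >/dev/null; python3 st.py
```

```text
t 23.85 [ 0.6263 -0.0414  0.1133] along to notch est -0.0011 F along 3.64 F [-1.9  3.6  4.7] M [ 0.55  0.1  -0.02] w 19.0
lat 0.0016 [0.003  0.0006 0.0017]
t 24.1833 [ 0.6263 -0.0402  0.1133] along to notch est 0.0001 F along -1.41 F [-1.2 -1.4  3.8] M [-0.57  0.04 -0.04] w 19.3
lat 0.0016 [0.0016 0.0006 0.0011]
t 24.5167 [ 0.6262 -0.0397  0.1133] along to notch est 0.0006 F along -5.28 F [-1.5 -5.3  4.2] M [-0.96 -0.01  0.05] w 19.2
lat 0.0016 [-0.0007  0.0006 -0.    ]
```

```bash

python3 -m jog '[{"grip":0,"x":0,"y":-0.0006,"z":0,"wx":0,"wy":0,"wz":0},{"grip":0,"x":0,"y":-0.0008,"z":0,"wx":0,"wy":0,"wz":0},{"grip":0,"x":0,"y":-0.0008,"z":0,"wx":0,"wy":0,"wz":0},{"grip":0,"x":0,"y":-0.0008,"z":0,"wx":0,"wy":0,"wz":0}]' >/dev/null; python3 st.py
python3 -m jog '[{"grip":0,"x":0,"y":0,"z":0,"wx":0,"wy":0,"wz":0},{"grip":0,"x":0,"y":0,"z":0,"wx":0,"wy":0,"wz":0},{"grip":0,"x":0,"y":0,"z":0,"wx":0,"wy":0,"wz":0},{"grip":0,"x":0,"y":0,"z":0,"wx":0,"wy":0,"wz":0},{"grip":0,"x":0,"y":0,"z":0,"wx":0,"wy":0,"wz":0},{"grip":0,"x":0,"y":0,"z":0,"wx":0,"wy":0,"wz":0}]' >/dev/null; python3 st.py
python3 - <<'E'
from workcell import arm
from h import *
c=arm.camera("side");cv2.imwrite("pics/s18.png",c["image"])
c=arm.camera("top");cv2.imwrite("pics/t18.png",c["image"])
E
```

```text
t 24.85 [ 0.6262 -0.0402  0.1133] along to notch est 0.0002 F along -0.23 F [-2.1 -0.3  3.5] M [-0.07  0.14  0.07] w 19.2
lat 0.0016 [-0.0002  0.0006  0.0002]
t 25.35 [ 0.6263 -0.0402  0.1133] along to notch est 0.0002 F along -1.09 F [-1.4 -1.1  4.2] M [-0.17  0.12  0.03] w 19.2
lat 0.0016 [-0.0002  0.0006  0.0003]
```

View pics/s18.png

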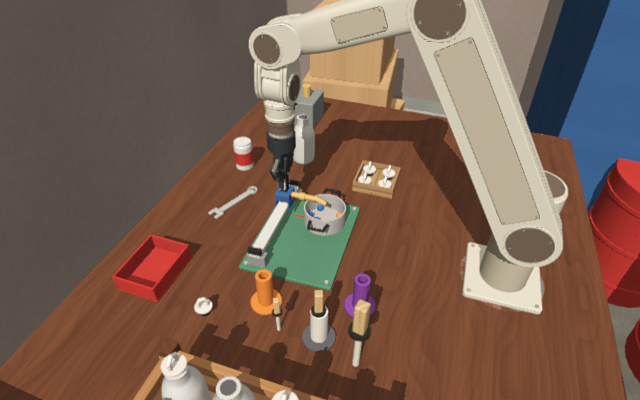

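View pics/t18.png

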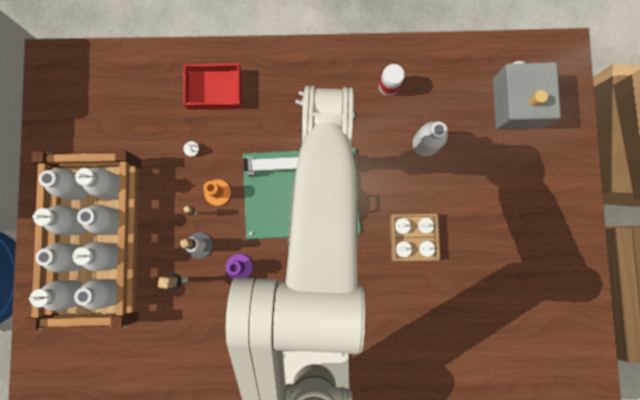

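```bash
python3 -c "
from workcell import arm
print(arm.sign_off())"; python3 st.py
```

```text
the job is handed in; nothing more can be done
None
the job is handed in; nothing more can be done
```

The whole job is done and handed in at about 25 s of robot time. I took the rod from the white stand, stirred the beads about 2.4 turns and hung the rod back. Then I slid the carriage into the notch, and the gripper is still holding the handle.

**Stirring:** The gripper followed a circle of 28–31 mm about the bowl's axis, with the tip about 6 mm above the inner floor. All 8 beads were visible in the bowl afterwards.

**Rod slip:** When the beads jammed near the end of the stirring (about 9 N), the rod tilted about 0.055 rad in the grip. The tip probably drifted inward to about 21 mm from the axis at the very end. About 2.3 turns came before that, though I inferred when the slip happened rather than measuring it. I tilted the tool to bring the rod upright again before putting it back. The side camera then showed it hanging upright with its collar on the stand's mouth.

**Notch:** Resistance rose to about 7 N at the bump, a little above the stated 5 N. Once the carriage was in the notch, nudging it met about +3.6 N one way and −5.3 N the other, within about 1 mm. The final position is within 0.2 mm of my notch estimate, with about 1 N of push left and a grip opening of 19 mm. The nozzle lines up with the bowl's centre in the wrist picture.

**Bystanders:** In the last top view the liner and the loose stopper are where they started.

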